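# Prop the spring hatch open and fetch the lock cylinder

## Robot

A 7-joint arm with a two-finger parallel gripper is mounted at the origin on a cart in front of the work surface, level with it; the furniture and walls round the work are solid. World frame = base frame: x ahead of the robot, y to its left, z up, the work surface at z = 0. Lengths are in mm, angles in rad, forces in N, time in s.
With the tool pointing down it reaches from about 400 to 875 mm from the base axis. Payload 4.4 kg.
Tool frame: the origin (TCP) lies at the very end of the fingers, on their centre line; the grasp point (between the pads) lies 19 mm behind it; y points along the fingers, z is the direction in which the jaws open and shut, and the axes are right-handed (so a half turn about y gives the same grasp; the last joint's range is limited). The gripper opens to 85 mm and grips with 20 to 120 N. Pads are 22 mm wide; open, the fingers measure 114 mm over their backs; the gripper's body (76 mm by 85 mm) begins 54 mm behind the grasp point. The pads swing forward as they close: fully open they stand 13 mm farther back than shut.
Start: joints at [1.059, 0.628, 0.038, 1.517, -0.027, 0.996, -0.02], TCP at [280.295, -586.475, 231.313] pointing down, gripper open.
Joint ranges: [-3.06, 3.06], [-0.37, 2.12], [-1.25, 1.32], [0.18, 2.47], [-1.1, 4.24], [0.23, 1.98], [-2.94, 2.94]. Speed limits (rad/s): [2.57, 2.57, 3.14, 3.14, 3.14, 3.14, 3.14].

## Interface

Orientations are given as [roll, pitch, yaw] about the fixed x, y, z axes, in that order (R = Rz(yaw) Ry(pitch) Rx(roll)).
In Python, from cell import ctrl, imaging, finish_job gives the robot as it stands.
- The arm moves only by the shell command python3 -m inch 'ROWS'. ROWS is JSON, one flat list of numbers, 7 for each row, row after row: the opening, from 0 (shut) to 1 (fully open), then the shift along the tool's x, y, z in cm, then the turn, a rotation vector about the tool's x, y, z in degrees. A call has 1 to 12 rows; each row is the pose to reach, as a shift and turn from the pose commanded when the call began, along the tool's axes at that moment; what a row does not reach only later rows make up. A row lasts 1/10 s, in which the tool goes at most 50 mm and 8.59 degrees, less where a joint would pass 70% of its speed; a pose out of reach is approached as far as the arm can. A call with a gripper value outside its range is refused whole. The fingers move at their own pace and stop on an object; the grip force is fixed at half the most. Time passes only in rows, so rows that repeat a pose let the fingers close. It gives the time, the measured TCP pose, the force and the opening at its end, in the units of the state.
- ctrl.read_state(): the state, without advancing time (a new reading comes with each control period).
- imaging.get_image(name): name is "scene" or "side" or "wrist"; returns a dict with "img" (384x512x3 uint8, red, green, blue), "fx", "fy", "cx", "cy" (pixels), "R" (3x3) and "t" (3): a world point X has camera coordinates R X + t. Camera axes: x right, y down, z forward; pixel columns grow to the right and rows downward; lengths in mm; the calibration is good to about 2 mm. A picture is of the moment at which its call begins. There is no depth.
- finish_job(): hands the job in, once; it reports no verdict.
The state is a dict: "clock": time; "qpos": joint angles; "qd": joint speeds; "tau": joint torques, N m; "eef_pos": TCP position; "tool_rot": TCP orientation; "force": force on the tool from outside, world axes, zero at the start; "torque": the same for the moment, N m; "width": finger opening in mm.
Only numpy, scipy, OpenCV 4.12 (cv2) and the standard library are available. Lean on these libraries where they do the work, as an engineer would, in place of code of your own. Each camera call takes 0.05 s, during which the arm holds its last target.

## Task

Take the brass lock cylinder out of the blue locker box, whose yellow hatch springs shut unless it is propped: draw the wooden prop with the rubber head out of its sleeve, lay it flat on the desk and let go, then take it again by its plain tail, lift the hatch with it and lay it into its track on the locker, head to the hinge, so that it holds the hatch up on its own. Then lift the brass cylinder out and lay it flat on the middle of the notepad, leaving the prop in its track and the hatch up. Leave the padlock in the locker, and the oil bottle, copper bar and red screwdriver where they are.

Things in the scene. Friction and masses are not known exactly. Their poses are not given: they have to be found in the camera images.
- locker: blue steel locker box fixed to the desk, 60 mm high; origin on the desk. +x from its front (lip side) to its back (hinge), z up; the track is on its -y side. Compartment under the hatch: inside x -54..80, y -62..131 mm, floor at z 6, front wall outer face x -60, walls 6 thick, rim z 60. Beside it a solid deck, top z 60, x -90..95, y -157..-62, carries the prop's track
- hatch (a joint): angle of the yellow hatch in rad: 0 shut and level, 1.57 upright, stop at 1.66; 1.45 to 1.53 when it leans on the seated prop. Hinged at its back, the free edge swings up and back. It falls shut from any angle when let go (weight 0.28 kg plus a spring of about 0.1 N m); lifting it takes 2 to 3 N at the lip
- hatch_lip (a point): point under the hatch's free edge, moving with it, at locker y -20 mm; a good place to lift. The plate is 6 mm thick and over the compartment (locker y -62..137) reaches 176 mm from the hinge: shut, it overhangs the front wall by 28 mm, underside z 60. Over the deck (y -157..-62) it is only a strip reaching 60 mm from the hinge
- prop: wooden prop with black rubber head, 155 mm long, 0.33 kg; origin mid-length on its flat underside, +x to the head. Shank 26 wide, 30 high, x -77.5 (tail) to 53.5, with a small gusset on top at x 41..54; head x 53.5..77.5, 60 wide, 50 high. At first parked with its tail in the sleeve: only head and neck (x 10..53) are free
- prop_head (a point): middle of the front face of the prop's rubber head, 25 mm above its underside
- sleeve: dark steel sleeve fixed to the desk where the prop is parked; its frame is that of the fully parked prop (origin on the desk, +x out of the mouth). Covers x -85..10 mm, 48 wide (feet 78), 41 high, roofed, 36 wide inside: the prop leaves it only along +x
- track (a point): on the deck (locker x 1.5, y -120, z 60 mm): place of the seated prop's origin, prop x along locker x, head to the hinge, tail at the heel stop. Two steel cheeks guide the shank: 34 mm apart, 8 thick, locker x -25..20, tops z 80. Heel stop: inner face x -76, 12 thick, 50 wide, top z 78. Only the prop's tail (its x -77..-27) is free for fingers there
- brass_cylinder: brass profile lock cylinder lying flat on the locker's floor, 66 mm long, 33 mm across, 17 mm high, 0.13 kg; origin in the middle of its underside; its long axis is turned 0.17 rad counter-clockwise (from above) from its own x and lies roughly along the locker's x. It lies in either half of the compartment
- padlock: brass padlock with steel shackle lying flat in the other half of the compartment, 50x57x13 mm, origin in the middle of its underside; stays there
- notepad: white pad fixed flat on the desk, 111 mm (its x) by 84 mm (its y), top 11 mm above the desk; origin in the middle of its underside
- copper_bar: square copper bar lying flat, 76x26x14 mm; origin in the middle of its underside; leave it
- hinge_line (a point): point on the hatch's hinge axis, which runs along locker y at locker x 88, z 63 mm
- oil_bottle: small white oil bottle with red spout, 41 mm across, 112 mm high, standing behind the working space; origin in the middle of its base; leave it
- screwdriver: screwdriver with red handle lying flat, 151x24x20 mm; origin in the middle of its underside; leave it
Not all that is in view belongs to the job. Leave any green look-alike of the sleeve alone.

How it is judged (in metres and radians):
On the way, in this order (a step that is already met when the one before it is completed fails the run):
1. the prop is out of its sleeve, lying on the desk and let go (distance between prop and sleeve above 0.09 m and height (world z) of prop below 0.006 m and angle between prop's own z axis and vertical below 0.1 rad and contact force between the fingers and prop below 0.1 N and linear speed of prop below 0.02 m/s), for 0.1 s.
2. the prop, let go, lies in its track and holds the hatch up by itself (value of joint hatch above 1.2 rad and distance between prop and track below 0.015 m and angle between the x axis of prop and the x axis of locker, either way round below 0.15 rad and x of prop_head in the frame of locker above 0.05 m and contact force between the fingers and prop below 0.1 N and contact force between the fingers and locker below 0.1 N), for 0.3 s.
3. the brass cylinder is lifted clear of the locker with the hatch still propped (height (world z) of brass_cylinder above 0.065 m and value of joint hatch above 1.2 rad and distance between prop and track below 0.015 m and angle between the x axis of prop and the x axis of locker, either way round below 0.15 rad and x of prop_head in the frame of locker above 0.05 m and contact force between the fingers and prop below 0.1 N).
At the end, for the whole second after the job is handed in: the brass cylinder lies flat and at rest on the notepad with its middle within 30 mm of the pad's middle; the prop lies in its track (origin within 15 mm of the track point, head to the hinge, in line within 0.15 rad), let go and at rest; the hatch stands open more than 1.2 rad (value of joint hatch above 1.2 rad and distance between prop and track below 0.015 m and angle between the x axis of prop and the x axis of locker, either way round below 0.15 rad and x of prop_head in the frame of locker above 0.05 m and contact force between the fingers and prop below 0.1 N and horizontal distance between brass_cylinder and notepad below 0.03 m and height (world z) of brass_cylinder between 0.006 and 0.018 m and angle between brass_cylinder's own z axis and vertical below 0.15 rad and linear speed of each of brass_cylinder, prop below 0.02 m/s); the robot touches nothing.
It fails at once if the padlock is shifted or lifted by more than 25 mm (distance of padlock from where it was at the start of the episode above 0.025 m).
It fails at once if the oil bottle is shifted by more than 30 mm (distance of oil_bottle from where it was at the start of the episode above 0.03 m).
It fails at once if the copper bar is shifted by more than 30 mm (distance of copper_bar from where it was at the start of the episode above 0.03 m).
It fails at once if the screwdriver is shifted by more than 30 mm (distance of screwdriver from where it was at the start of the episode above 0.03 m).
It also fails if it takes over 69 s, if anything falls off the work surface, if the arm or the gripper's body presses on something with over 40 N, if the wrist force passes 120 N, or if a joint passes its speed limit or range.

## Working session

There is one attempt and no reset: what is moved stays moved. The work goes in short steps, Python scripts to look and compute and a shell command to move; the robot and the scene stay as the last step left them, time stands still between calls to the robot, and variables do not carry over. Pictures are saved under pics/ and viewed, and the job is handed in when it is done.

```bash
ls; mkdir -p pics
cat > h.py <<'E'
import numpy as np, cv2
from cell import ctrl, imaging
from scipy.spatial.transform import Rotation as R
def grab(n,f):
    d=imaging.get_image(n); cv2.imwrite('pics/'+f,cv2.cvtColor(d['img'],cv2.COLOR_RGB2BGR)); 
    np.savez('pics/'+f[:-4]+'.npz',**{k:np.array(v) for k,v in d.items()}); return d
def load(f): return dict(np.load('pics/'+f+'.npz'))
def ray(d,u,v,z):
    Rm=np.array(d['R']);t=np.array(d['t'])
    c=-Rm.T@t; r=Rm.T@np.array([(u-d['cx'])/d['fx'],(v-d['cy'])/d['fy'],1.])
    return c+r*(z-c[2])/r[2]
def proj(d,X):
    p=np.array(d['R'])@np.array(X)+np.array(d['t']); return d['fx']*p[0]/p[2]+d['cx'],d['fy']*p[1]/p[2]+d['cy']
def big(f,x0,y0,x1,y1,s,o):
    im=cv2.imread('pics/'+f)[y0:y1,x0:x1]; cv2.imwrite('pics/'+o,cv2.resize(im,None,fx=s,fy=s,interpolation=cv2.INTER_CUBIC))
E
python3 - <<'E'
from h import *
print(ctrl.read_state())
for n in ('scene','side','wrist'):
    d=grab(n,n+'0.png'); print(n, -np.array(d['R']).T@np.array(d['t']),d['fx'])
E
```

```text
pics
{'clock': 0.0, 'qpos': array([ 1.05917437,  0.62933746,  0.0384463 ,  1.51838453, -0.02698985,
        0.99630678, -0.01998457]), 'qd': array([ 1.34312521e-04, -1.92489577e-04, -6.59958851e-04,  1.07433115e-03,
        9.60034725e-05,  1.34916345e-03, -3.71639558e-04]), 'tau': array([ 9.88465290e-04, -5.63407552e+01,  1.22654669e+00, -1.93444902e+01,
        1.10171831e-02,  1.06094830e-02, -3.83550037e-05]), 'eef_pos': array([ 280.02600317, -585.88255749,  230.38951134]), 'tool_rot': array([-1.57271394e+00, -3.63566946e-05, -2.69575360e+00]), 'force': array([0.54383619, 0.62541282, 0.24121399]), 'torque': array([-0.00017487, -0.03130233,  0.06274532]), 'width': 85.56689182793384}
scene [-401.68191509 1144.42396351  847.82546096] 459.66480655202935
side [ 464.28472314 -901.70620718  667.10369882] 383.7601408070886
wrist [ 352.48426233 -551.83626294  375.06250401] 279.39505495683466
```

View pics/scene0.png

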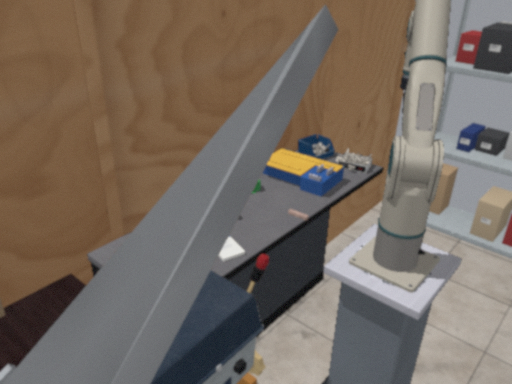

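View pics/side0.png

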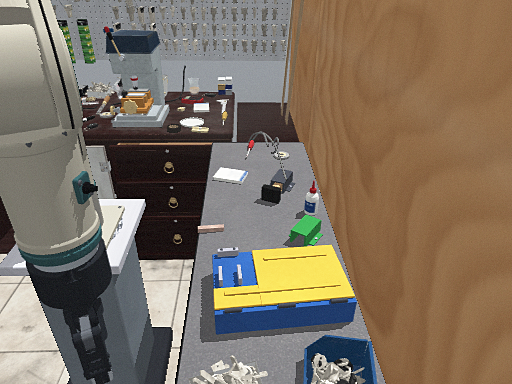

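View pics/wrist0.png

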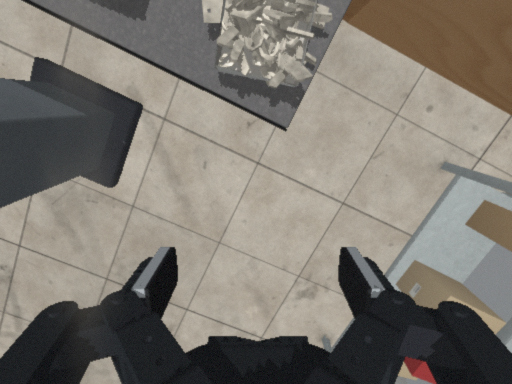

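Run:
```python
from h import *
big('side0.png',180,125,380,345,3.6/1.32,'s1.png')
big('side0.png',190,130,350,250,5,'s2.png')
```

```text
(no output)
```

View pics/s1.png

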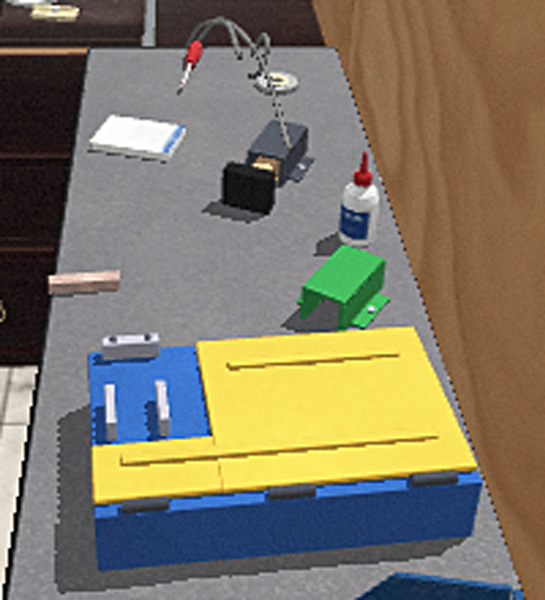

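View pics/s2.png

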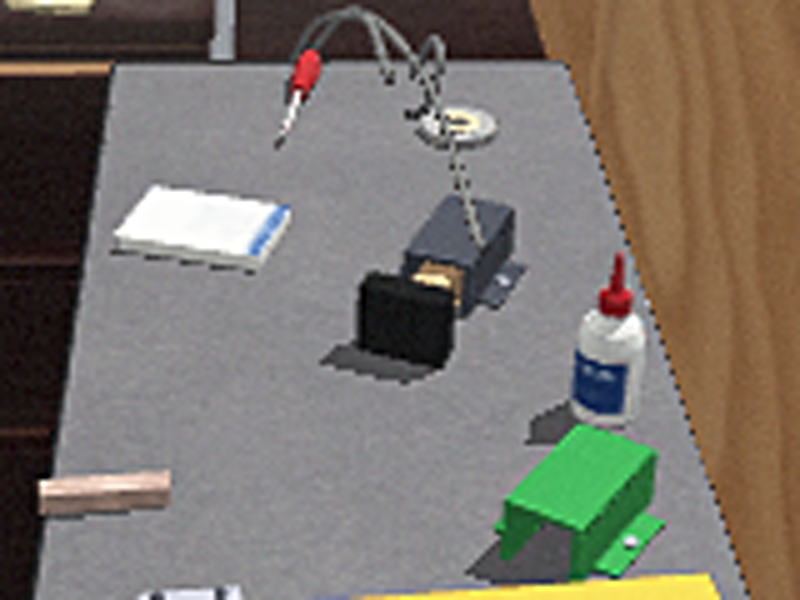

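Run:
```python
from h import *
d=load('side0'); s=2.7273
L=[[-88,-62],[-88,137],[28,-157],[28,-62]]; P=[(197,342),(415,327),(94,445),(213,437)]
W=np.array([ray(d,u/s+180,v/s+125,66)[:2] for u,v in P]); print(W)
W=np.vstack([W,ray(d,88/s+180,352/s+125,60)[:2]]);L.append([-90,-157]);L=np.array(L)
lc,wc=L.mean(0),W.mean(0); H=(L-lc).T@(W-wc); a=np.arctan2(H[0,1]-H[1,0],H[0,0]+H[1,1])
c,si=np.cos(a),np.sin(a);Rm=np.array([[c,-si],[si,c]]); o=wc-Rm@lc; print('yaw',a,'o',o); print((Rm@L.T).T+o-W)
# prop head: s2 scale5 off 190,130
f=lambda u,v,z: ray(d,u/5+190,v/5+130,z)[:2].round(1)
print('head front bottom L,R', f(360,347,0),f(448,368,0),'top',f(362,275,50),f(455,290,50))
print('sleeve roof', [f(*p,41) for p in ((405,250),(462,270),(515,208),(450,197))])
print('pad top',[f(*p,11) for p in ((152,186),(115,240),(255,262),(290,210))])
print('copper',f(40,515,0),f(170,500,0),f(40,490,14),f(165,472,14))
print('bottle',f(605,420,0),'screw',f(280,145,5),f(310,60,15))
print('green',[f(*p,41) for p in ((505,495),(580,528),(655,455),(582,425))])
```

```text
[[ 489.13498174 -188.02296681]
 [ 686.5942519  -171.17708323]
 [ 405.58873495 -309.50816529]
 [ 498.62464383 -303.13347923]]
yaw -1.4886733048849123 o [ 558.12557462 -269.77592134]
[[-0.01916017  0.86456167]
 [ 0.85089975  0.34279618]
 [-1.637178   -1.05221726]
 [ 0.00674406  0.36601737]
 [ 0.79869436 -0.52115796]]
head front bottom L,R [530.3 142.7] [585.1 117.1] top [530.8 149.4] [588.4 130.2]
sleeve roof [array([561.8, 197.1]), array([597.1, 170.5]), array([641.6, 254.6]), array([598.2, 271. ])]
pad top [array([387.8, 346. ]), array([365.7, 265.8]), array([462.7, 234.2]), array([487.9, 308.4])]
copper [340.7 -31.2] [413.5 -18.5] [341.2 -26.4] [410.8 -10.5]
bottle [676.3  57.7] screw [482.3 424.3] [509.  561.1]
green [array([597.6, -71.5]), array([ 634.1, -101.1]), array([686., -36.]), array([649.3,  -6.1])]
```

```bash
cat >> h.py <<'E'
def delta(pos,yaw,pitchd=0):
    s=ctrl.read_state(); R0=R.from_euler('xyz',s['tool_rot']); Rt=R.from_euler('z',yaw)*R.from_euler('y',pitchd,degrees=True)*R.from_euler('x',-np.pi/2)
    sh=R0.inv().apply(np.array(pos)-s['eef_pos'])/10; rv=np.degrees((R0.inv()*Rt).as_rotvec())
    print('t',round(float(s['clock']),2),'at',s['eef_pos'].round(1),s['tool_rot'].round(3),'w',round(float(s['width']),1),'F',s['force'].round(1)); print('shift cm',sh.round(2),'turn',rv.round(2))
E
python3 - <<'E'
from h import *
delta([575,150,260],-2.0)
E
```

```text
t 0.15 at [ 280.1 -586.1  230.6] [-1.572 -0.    -2.696] w 85.4 F [ 0.3  0.8 -0.2]
shift cm [-58.35  -2.87 -53.7 ] turn [ 8.000e-02 -3.987e+01 -3.000e-02]
```

```bash
python3 -m inch '[1,-29,-2.9,-27,0,-20,0, 1,-29,-2.9,-27,0,-20,0, 1,-29,-2.9,-27,0,-20,0, 1,-29,-2.9,-27,0,-20,0, 1,-29,-2.9,-27,0,-20,0, 1,-29,-2.9,-27,0,-20,0, 1,-29,-2.9,-27,0,-20,0, 1,-29,-2.9,-27,0,-20,0, 1,-29,-2.9,-27,0,-20,0, 1,-29,-2.9,-27,0,-20,0]'
python3 - <<'E'
from h import *
d=grab('wrist','w1.png')
delta([575,150,260],-2.0)
E
```

```text
clock: 1.15
eef_pos: [425.9, -216.8, 260.4]
tool_rot: [-1.571, -0.0, -2.343]
force: [0.2, -0.3, -0.2]
width: 85.1
t 1.2 at [ 425.2 -218.2  260.3] [-1.571e+00 -1.000e-03 -2.347e+00] w 85.4 F [ 0.4 -0.9  0.9]
shift cm [-36.77  -0.   -15.09] turn [  0.   -19.86   0.04]
```

View pics/w1.png

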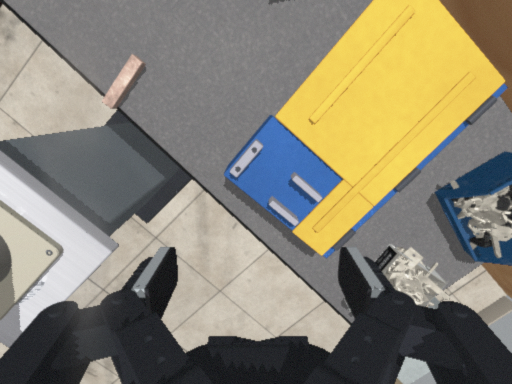

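```bash
cat >> h.py <<'E'
def fit(L,W):
    L=np.array(L,float);W=np.array(W,float);lc,wc=L.mean(0),W.mean(0); H=(L-lc).T@(W-wc); a=np.arctan2(H[0,1]-H[1,0],H[0,0]+H[1,1])
    c,si=np.cos(a),np.sin(a);Rm=np.array([[c,-si],[si,c]]); o=wc-Rm@lc; print('yaw',a.round(4),'o',o.round(1),'res',np.abs((Rm@L.T).T+o-W).max().round(1)); return a,o
E
python3 - <<'E'
from h import *
d=load('w1')
P=[(275,115,66,-88,-62),(293,231,66,28,-157),(343,180,66,28,-62),(225,172,60,-90,-157)]
W=[ray(d,u,v,z)[:2] for u,v,z,_,_ in P]; fit([p[3:] for p in P],W)
for p,w in zip(P,W): print(p,w.round(1))
big('w1.png',210,100,360,260,5/1.4,'w1b.png')
E
python3 -m inch '[1,-36.8,0,-15.1,0,-19.9,0, 1,-36.8,0,-15.1,0,-19.9,0, 1,-36.8,0,-15.1,0,-19.9,0, 1,-36.8,0,-15.1,0,-19.9,0, 1,-36.8,0,-15.1,0,-19.9,0, 1,-36.8,0,-15.1,0,-19.9,0, 1,-36.8,0,-15.1,0,-19.9,0, 1,-36.8,0,-15.1,0,-19.9,0, 1,-36.8,0,-15.1,0,-19.9,0, 1,-36.8,0,-15.1,0,-19.9,0, 1,-36.8,0,-15.1,0,-19.9,0]'
python3 - <<'E'
from h import *
d=grab('wrist','w2.png')
E
```

```text
yaw -1.494 o [ 556.9 -267.7] res 1.9
(275, 115, 66, -88, -62) [ 487.9 -183.4]
(293, 231, 66, 28, -157) [ 403.3 -308.8]
(343, 180, 66, 28, -62) [ 495.3 -300.3]
(225, 172, 60, -90, -157) [ 395.2 -190.4]
clock: 2.3
eef_pos: [575.6, 147.3, 259.8]
tool_rot: [-1.571, -0.002, -2.003]
force: [0.2, -1.0, -0.3]
width: 85.1
```

View pics/w1b.png

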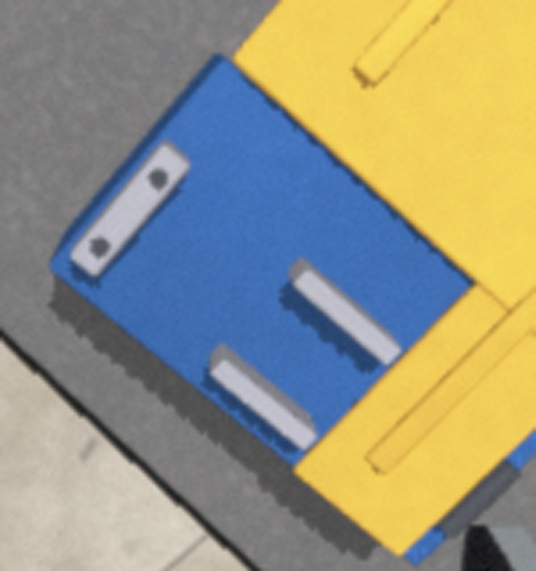

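View pics/w2.png

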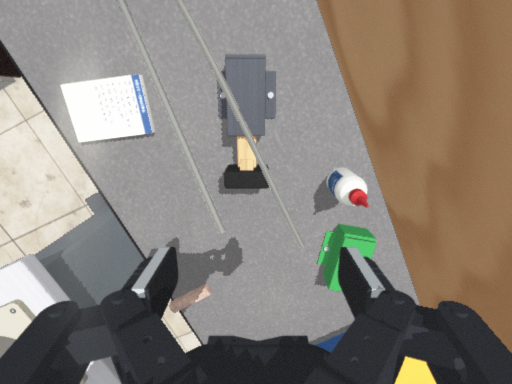

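Run:
```python
from h import *
d=grab('side','side1.png')
big('side1.png',60,60,360,260,2.66,'s3.png')
big('w2.png',180,30,320,210,3.3,'w2b.png')
```

```text
(no output)
```

View pics/s3.png

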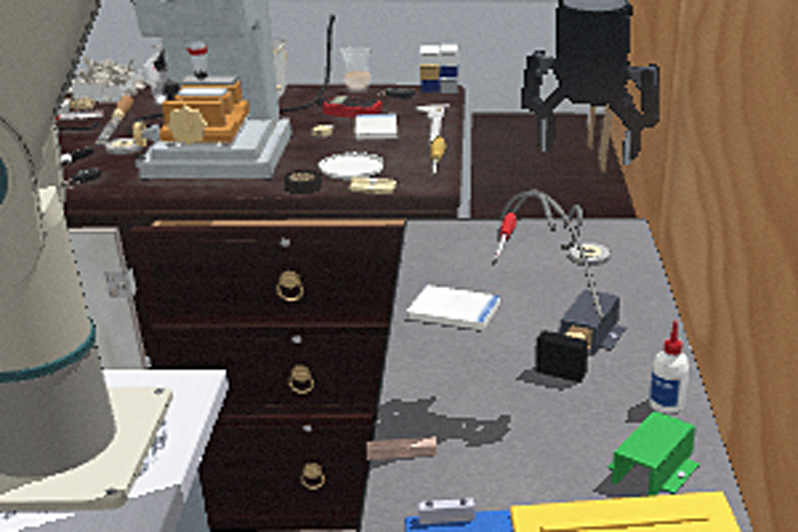

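View pics/w2b.png

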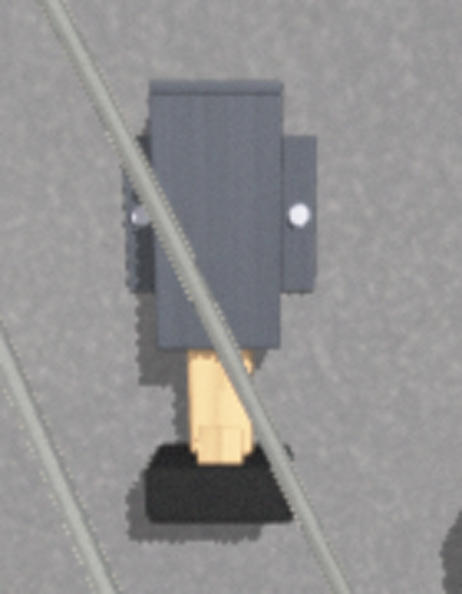

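Run:
```python
from h import *
a=load('w2');b=load('side1')
def cr(d,u,v):
    Rm=d['R'];c=-Rm.T@d['t'];r=Rm.T@np.array([(u-d['cx'])/d['fx'],(v-d['cy'])/d['fy'],1.]);return c,r/np.linalg.norm(r)
print('cam',cr(a,0,0)[0])
# epipolar: points along rod in side
for (u,v) in ((303,247),(222,232),(180,0),(122,0),(240,110)):
    c,r=cr(a,u,v)
    print((u,v))
    for z in (350,300,250,200,150,100,50,20):
        X=ray(a,u,v,z); q=proj(b,X); print(z,X[:2].round(),'side',np.round(q),'s3',np.round([(q[0]-60)*2.66,(q[1]-60)*2.66]))
```

```text
cam [609.71058236 219.84568428 404.14937778]
(303, 247)
350 [606. 189.] side [290.  88.] s3 [613.  74.]
300 [603. 160.] side [289. 108.] s3 [610. 128.]
250 [600. 131.] side [288. 128.] s3 [607. 181.]
200 [597. 102.] side [287. 148.] s3 [604. 235.]
150 [593.  73.] side [286. 168.] s3 [602. 288.]
100 [590.  44.] side [285. 188.] s3 [599. 341.]
50 [587.  15.] side [284. 208.] s3 [596. 395.]
20 [585.  -2.] side [284. 220.] s3 [595. 426.]
(222, 232)
350 [592. 199.] side [285.  87.] s3 [599.  71.]
300 [575. 180.] side [279. 106.] s3 [583. 121.]
250 [559. 161.] side [273. 124.] s3 [567. 171.]
200 [542. 142.] side [268. 143.] s3 [552. 220.]
150 [526. 123.] side [262. 161.] s3 [537. 268.]
100 [510. 104.] side [256. 178.] s3 [523. 315.]
50 [493.  85.] side [251. 196.] s3 [508. 361.]
20 [483.  73.] side [248. 206.] s3 [500. 389.]
(180, 0)
350 [605. 240.] side [288.  83.] s3 [606.  61.]
300 [600. 258.] side [285.  97.] s3 [598.  99.]
250 [596. 277.] side [282. 111.] s3 [591. 135.]
200 [591. 296.] side [280. 123.] s3 [584. 169.]
150 [587. 314.] side [277. 135.] s3 [577. 200.]
100 [582. 333.] side
[... 205 characters left out ...]
  96.] s3 [583.  97.]
250 [571. 288.] side [274. 110.] s3 [570. 132.]
200 [558. 311.] side [269. 122.] s3 [557. 164.]
150 [546. 333.] side [265. 133.] s3 [545. 194.]
100 [533. 355.] side [261. 144.] s3 [533. 223.]
50 [521. 377.] side [257. 154.] s3 [523. 249.]
20 [513. 391.] side [254. 159.] s3 [517. 264.]
(240, 110)
350 [606. 220.] side [289.  85.] s3 [610.  66.]
300 [603. 220.] side [287. 101.] s3 [604. 110.]
250 [600. 220.] side [285. 117.] s3 [599. 152.]
200 [597. 220.] side [283. 132.] s3 [594. 192.]
150 [593. 221.] side [282. 147.] s3 [589. 231.]
100 [590. 221.] side [280. 161.] s3 [585. 268.]
50 [587. 221.] side [278. 174.] s3 [580. 303.]
20 [585. 221.] side [277. 182.] s3 [578. 324.]
```

Run:
```python
from h import *
big('side0.png',235,125,315,205,9,'s4.png')
```

```text
(no output)
```

View pics/s4.png

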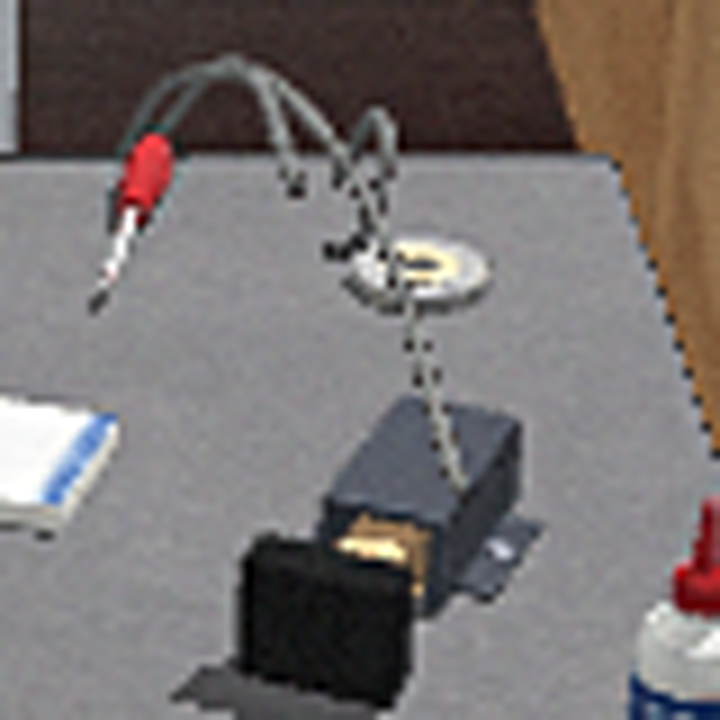

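```bash
python3 -m inch '[1,0,-8,-10,0,0,0, 1,0,-8,-10,0,0,0, 1,0,-8,-10,0,0,0, 1,0,-8,-10,0,0,0]'
python3 - <<'E'
from h import *
d=grab('wrist','w3.png')
E
```

```text
clock: 2.8
eef_pos: [483.2, 193.5, 343.7]
tool_rot: [-1.568, 0.004, -1.997]
force: [1.6, -0.7, 0.2]
width: 85.5
```

View pics/w3.png

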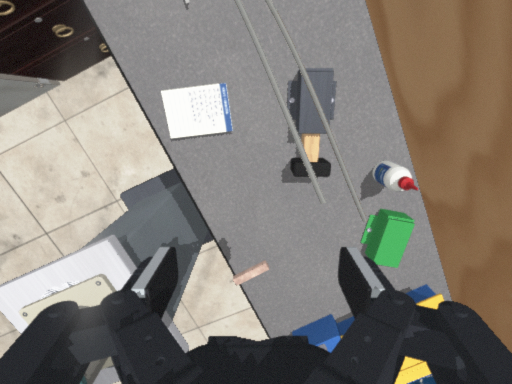

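```bash
cat >> h.py <<'E'
def tri(*obs):
    A=np.zeros((3,3));b=np.zeros(3);L=[]
    for d,u,v in obs:
        Rm=d['R'];c=-Rm.T@d['t'];r=Rm.T@np.array([(u-d['cx'])/d['fx'],(v-d['cy'])/d['fy'],1.]);r/=np.linalg.norm(r);P=np.eye(3)-np.outer(r,r);A+=P;b+=P@c;L.append((P,c))
    X=np.linalg.solve(A,b); return X.round(1),[round(float(np.linalg.norm(P@(X-c))),1) for P,c in L]
E
python3 - <<'E'
from h import *
a=load('w2');b=load('w3');s=load('side1')
print(tri((a,303,247),(b,365,222)),tri((a,222,232),(b,325,203)))
print(tri((a,303,247),(b,365,222),(s,286.1,179.2)),tri((a,222,232),(b,325,203),(s,267.8,145.6)))
def line(d,p,q):  # plane through camera
    Rm=d['R'];c=-Rm.T@d['t'];f=lambda u,v:Rm.T@np.array([(u-d['cx'])/d['fx'],(v-d['cy'])/d['fy'],1.])
    n=np.cross(f(*p),f(*q));n/=np.linalg.norm(n);return n,n@c
# rods: points along w2 ray intersect plane of w3 rod
for nm,pts,l in (('r1',[(303,247),(240,110),(180,0)],((365,222),(270,0))),('r2',[(222,232),(165,100),(122,0)],((325,203),(238,0)))):
    n,k=line(b,*l)
    for u,v in pts:
        Rm=a['R'];c=-Rm.T@a['t'];r=Rm.T@np.array([(u-a['cx'])/a['fx'],(v-a['cy'])/a['fy'],1.]); X=c+r*(k-n@c)/(n@r); print(nm,X.round())
E
```

```text
(array([591.5,  55.7, 120.2]), [0.2, 0.2]) (array([542.2, 141.2, 199.5]), [0.5, 0.5])
(array([591.8,  57.2, 122.9]), [0.3, 0.9, 1.1]) (array([541.9, 138.4, 192.6]), [2.0, 1.0, 1.2])
r1 [591.  56. 120.]
r1 [589. 221.  87.]
r1 [582. 333.  98.]
r2 [542. 142. 199.]
r2 [543. 253. 165.]
r2 [543. 338. 139.]
```

Run:
```python
from h import *
delta([552,83,130],-2.0)
```

```text
t 2.85 at [484.5 191.8 342. ] [-1.568  0.002 -1.999] w 85.5 F [ 0.4 -0.7 -0.6]
shift cm [ 7.13 21.22 10.59] turn [-0.17  0.03 -0.12]
```

```bash
python3 -m inch '[1,7.1,8,10.6,0,0,0, 1,7.1,8,10.6,0,0,0, 1,7.1,8,10.6,0,0,0, 1,7.1,21.2,10.6,0,0,0, 1,7.1,21.2,10.6,0,0,0, 1,7.1,21.2,10.6,0,0,0, 1,7.1,21.2,10.6,0,0,0]'
python3 - <<'E'
from h import *
delta([552,83,130],-2.0)
d=grab('wrist','w4.png')
E
```

```text
clock: 3.55
eef_pos: [547.8, 80.2, 122.9]
tool_rot: [-1.579, -0.007, -2.002]
force: [-1.2, -0.3, 0.2]
width: 85.6
t 3.55 at [547.8  80.2 122.9] [-1.579 -0.007 -2.002] w 85.6 F [-1.2 -0.3  0.2]
shift cm [-0.42 -0.71  0.26] turn [ 0.49 -0.13  0.43]
```

View pics/w4.png

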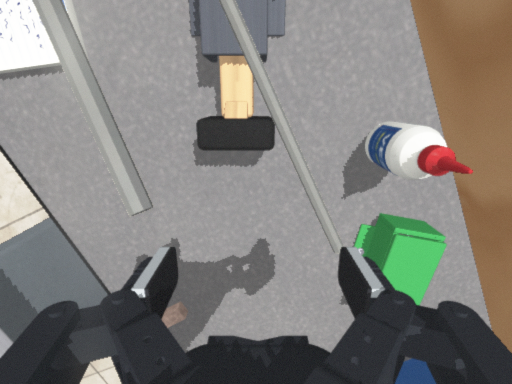

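```bash
python3 -m inch '[1,-1,0,0,0,0,0, 1,-1,0.4,0,0,0,0, 1,-1,0.8,0,0,0,0]'; python3 -m inch '[1,0,0.3,0,0,0,0, 1,0,0.6,0,0,0,0, 1,0,0.6,0,0,0,0]';  python3 -m inch '[1,0,0.3,0,0,0,0, 1,0,0.6,0,0,0,0,1,0,0.6,0,0,0,0]'
```

```text
clock: 3.9
eef_pos: [557.1, 93.4, 121.9]
tool_rot: [-1.568, 0.002, -1.999]
force: [0.1, 0.3, 0.3]
width: 85.4
clock: 4.2
eef_pos: [555.3, 92.4, 114.1]
tool_rot: [-1.571, -0.0, -2.0]
force: [0.2, -0.5, -0.4]
width: 85.5
clock: 4.5
eef_pos: [555.3, 92.5, 107.8]
tool_rot: [-1.571, -0.001, -1.999]
force: [0.3, -0.0, -0.7]
width: 85.5
```

```bash
python3 -m inch '[1,0,0.3,0,0,0,0, 1,0,0.6,0,0,0,0, 1,0,0.6,0,0,0,0]';  python3 -m inch '[1,0,0.3,0,0,0,0, 1,0,0.6,0,0,0,0,1,0,0.6,0,0,0,0]';python3 -m inch '[1,0,0.3,0,0,0,0, 1,0,0.6,0,0,0,0,1,0,0.6,0,0,0,0]'
python3 - <<'E'
from h import *
d=grab('wrist','w5.png')
E
```

```text
clock: 4.8
eef_pos: [555.3, 92.5, 101.8]
tool_rot: [-1.571, -0.0, -1.999]
force: [0.1, 0.2, -0.3]
width: 85.3
clock: 5.1
eef_pos: [555.3, 92.6, 95.9]
tool_rot: [-1.571, -0.0, -1.999]
force: [-0.2, 0.8, -0.3]
width: 85.3
clock: 5.4
eef_pos: [555.3, 92.6, 89.9]
tool_rot: [-1.571, -0.0, -1.999]
force: [-0.5, -0.9, -0.2]
width: 85.8
```

View pics/w5.png

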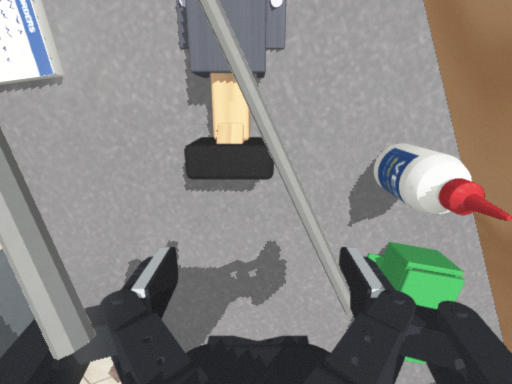

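```bash
python3 -m inch '[1,0,0,-0.3,0,0,0, 1,0,0,-0.6,0,0,0, 1,0,0,-0.6,0,0,0]';  python3 -m inch '[1,0,0,-0.3,0,0,0, 1,0,0,-0.6,0,0,0,1,0,0,-0.6,0,0,0]'; python3 -m inch '[1,0,0,-0.3,0,0,0, 1,0,0,-0.6,0,0,0,1,0,0,-0.6,0,0,0]'
python3 - <<'E'
from h import *
d=grab('wrist','w6.png')
E
```

```text
clock: 5.75
eef_pos: [549.6, 95.5, 90.4]
tool_rot: [-1.571, -0.0, -1.999]
force: [0.2, -0.5, 0.4]
width: 85.7
clock: 6.05
eef_pos: [544.1, 97.9, 90.3]
tool_rot: [-1.571, -0.0, -1.999]
force: [-0.2, 0.3, 0.7]
width: 85.2
clock: 6.35
eef_pos: [538.7, 100.4, 90.3]
tool_rot: [-1.571, -0.0, -1.999]
force: [-0.7, 0.1, 0.0]
width: 85.3
```

View pics/w6.png

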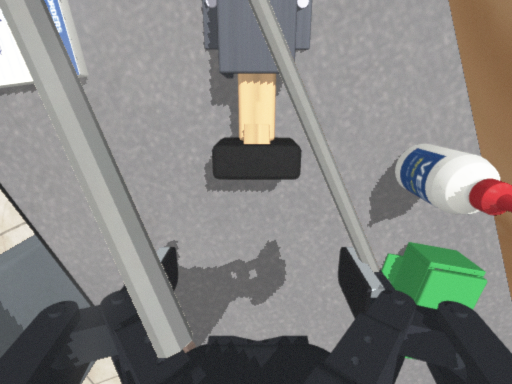

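Run:
```python
from h import *
big('w6.png',195,0,325,190,3.15*1.0,'w6b.png')
```

```text
(no output)
```

View pics/w6b.png

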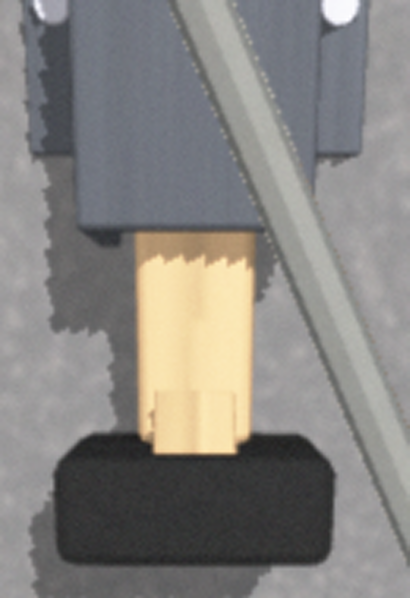

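Run:
```python
from h import *
d=load('w6'); s=3.15
f=lambda u,v,z: ray(d,u/s+195,v/s,z)[:2]
hl,hr=f(57,562,50),f(332,562,50); print('front',hl,hr,np.linalg.norm(hr-hl)); n=hr-hl; print('axis yaw from front', np.arctan2(-n[0],n[1])+0, (hl+hr)/2)
for v in (270,350,420): a,b=f(137,v,30),f(252.5,v,30); print('neck',(a+b)/2,np.linalg.norm(b-a))
m=(f(137,270,30)+f(252.5,270,30))/2; k=(hl+hr)/2; q=k-m; print('axis yaw',np.arctan2(q[1],q[0]),'origin',k-77.5*q/np.linalg.norm(q))
print('mouth',f(78,228,41),f(318,228,41), 'sleeve left edge',f(68,0,41))
```

```text
front [524.57608765 140.9183885 ] [578.84711975 116.17302838] 59.64627207694142
axis yaw from front -1.9985946134460044 [551.7116037  128.54570844]
neck [576.75105642 183.33337355] 25.09773250502361
neck [569.82600361 168.17470635] 25.775348941569256
neck [563.45241231 154.22316523] 26.39900492118096
axis yaw -1.9994786778883147 origin [583.9262413 199.0330628]
mouth [558.27411665 199.81707568] [602.57072752 179.63079454] sleeve left edge [574.51352635 235.98772293]
```

Run:
```python
from h import *
delta([570.6,169.9,90],-1.9995)
```

```text
t 6.4 at [539.  100.3  90.3] [-1.571 -0.    -1.999] w 85.2 F [-0.5 -0.1  0.3]
shift cm [-7.65  0.03 -0.02] turn [0.   0.03 0.  ]
```

```bash
python3 -m inch '[1,-4,0,0,0,0,0, 1,-7.65,0,0,0,0,0, 1,-7.65,0,0,0,0,0, 1,-7.65,3,0,0,0,0, 1,-7.65,6,0,0,0,0, 1,-7.65,8.2,0,0,0,0, 1,-7.65,8.2,0,0,0,0]'
python3 - <<'E'
from h import *
delta([570.6,169.9,8],-1.9995)
d=grab('wrist','w7.png')
E
```

```text
clock: 7.1
eef_pos: [568.5, 168.5, 5.4]
tool_rot: [-1.575, -0.004, -1.999]
force: [0.0, -0.6, 0.0]
width: 85.6
t 7.1 at [568.5 168.5   5.4] [-1.575 -0.004 -1.999] w 85.6 F [ 0.  -0.6  0. ]
shift cm [-0.21 -0.26  0.13] turn [0.24 0.01 0.26]
```

View pics/w7.png

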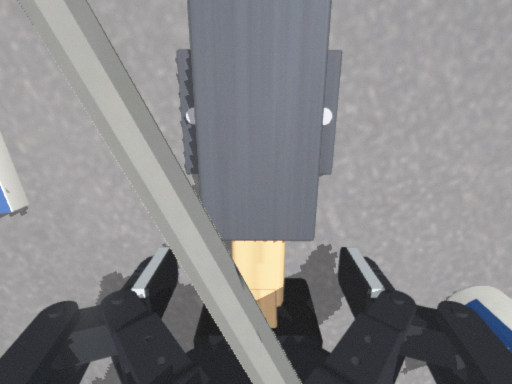

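```bash
python3 -m inch '[0,0,0,0,0,0,0, 0,0,0,0,0,0,0, 0,0,0,0,0,0,0, 0,0,0,0,0,0,0, 0,0,0,0,0,0,0, 0,0,0,0,0,0,0, 0,0,0,0,0,0,0]'
```

```text
clock: 7.85
eef_pos: [571.4, 170.0, 9.4]
tool_rot: [-1.57, 0.001, -1.999]
force: [-0.3, 0.7, 6.3]
width: 24.5
```

```bash
python3 -m inch '[0,1,-0.1,0,0,0,0, 0,3,-0.1,0,0,0,0, 0,5,-0.1,0,0,0,0, 0,7,-0.1,0,0,0,0, 0,9,-0.1,0,0,0,0, 0,11,-0.1,0,0,0,0, 0,13,-0.1,0,0,0,0, 0,15,-0.1,0,0,0,0, 0,15,-0.1,0,0,0,0, 0,15,0,0,0,0,0, 0,15,0,0,0,0,0]'
python3 - <<'E'
from h import *
d=grab('side','s5.png'); big('s5.png',180,120,380,270,4,'s5b.png')
E
```

```text
clock: 8.95
eef_pos: [507.0, 29.6, 9.3]
tool_rot: [-1.572, -0.006, -2.003]
force: [-5.3, -9.4, 15.2]
width: 24.9
```

View pics/s5b.png

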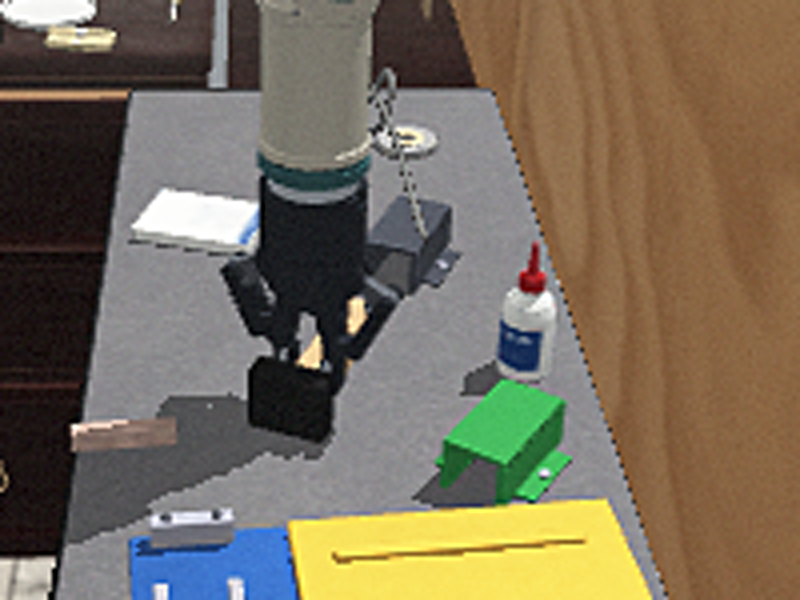

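```bash
python3 -m inch '[1,0,0,0,0,0,0, 1,0,0,0,0,0,0, 1,0,0,0,0,0,0, 1,0,0,0,0,0,0, 1,0,-3,0,0,0,0, 1,0,-7,0,0,0,0, 1,-7,-11,0,0,0,0, 1,-10,-11,0,0,0,0, 1,-10,-11,0,0,0,0]'
python3 - <<'E'
from h import *
d=grab('wrist','w8.png'); print(ctrl.read_state()['eef_pos'])
E
```

```text
clock: 9.9
eef_pos: [553.9, 132.4, 121.0]
tool_rot: [-1.567, 0.01, -1.993]
force: [-0.0, -0.1, -0.5]
width: 85.2
[552.65239495 130.64763188 120.00365281]
```

View pics/w8.png

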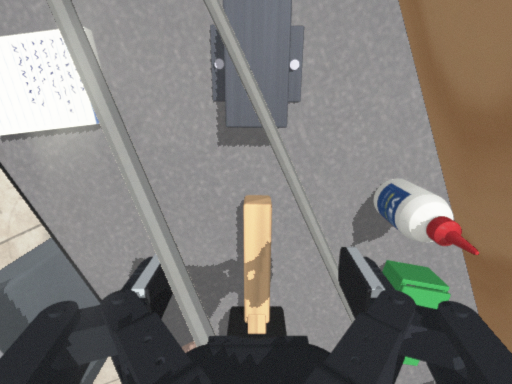

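Run:
```python
from h import *
big('w8.png',220,180,300,340,4,'w8b.png')
d=load('w8'); 
f=lambda u,v,z: ray(d,u,v,z)[:2]
a,b=f(244.5,206.5,30),f(271,206.5,30);c,e=f(246.5,305,30),f(269,305,30)
print((a+b)/2,np.linalg.norm(b-a),(c+e)/2,np.linalg.norm(e-c)); q=(c+e)/2-(a+b)/2; print(np.arctan2(q[1],q[0]),np.linalg.norm(q)); print('tail bottom',f(258,197,0))
```

```text
[552.0721579  125.00975298] 23.83277397479696 [508.69420529  28.19119324] 22.80046450339879
-1.992013659120551 106.09184833618829
tail bottom [552.14078519 124.13206427]
```

View pics/w8b.png

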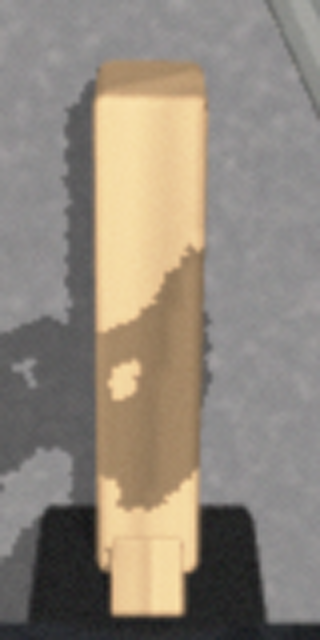

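Run:
```python
from h import *
d=grab('wrist','w9.png'); print(ctrl.read_state()['eef_pos'])
big('w9.png',220,180,300,340,4,'w9b.png')
```

```text
[550.87771682 127.13347457 118.77790928]
```

View pics/w9b.png

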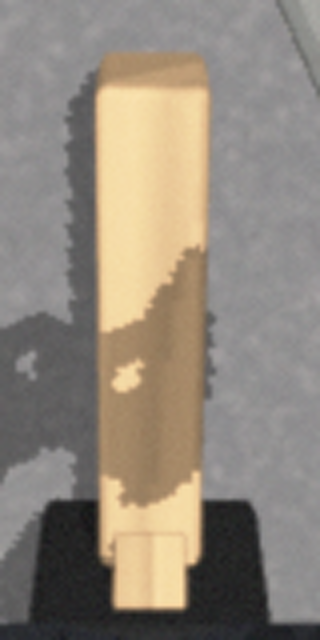

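Run:
```python
from h import *
d=load('w9'); 
f=lambda u,v,z: ray(d,u/4+220,v/4+180,z)[:2]
a,b=f(97,88,30),f(209,88,30);c,e=f(103,500,30),f(203,500,30)
print((a+b)/2,np.linalg.norm(b-a),(c+e)/2,np.linalg.norm(e-c)); q=(c+e)/2-(a+b)/2; print(np.arctan2(q[1],q[0]),np.linalg.norm(q)); print('tail bottom',f(150,54,0)); q/=np.linalg.norm(q)
a=f(110,610,34);b=f(187,610,34);print('gusset/head junction ',(a+b)/2, np.linalg.norm((a+b)/2-((f(97,88,30)+f(209,88,30))/2)))
t=(f(97,88,30)+f(209,88,30))/2
p=t+q*30; print('grasp x=-47.5',p)
delta([p[0],p[1],118],np.arctan2(q[1],q[0]))
```

```text
[552.88995732 127.08933712] 24.945841223368433 [507.85317004  26.53481693] 25.26227694762448
-1.9918894128143556 110.17950689061448
tail bottom [551.75454435 125.9491651 ]
gusset/head junction  [494.20679302  -1.03777687] 140.92647413273463
grasp x=-47.5 [540.6272085   99.71005679]
t 10.0 at [550.9 127.1 118.8] [-1.57   0.002 -1.995] w 85.2 F [-0.9 -0.1 -0.6]
shift cm [2.92 0.07 0.2 ] turn [-0.05 -0.2  -0.14]
```

```bash
python3 -m inch '[1,3.1,0,0.2,0,-0.2,0, 1,3.1,3,0.2,0,-0.2,0, 1,3.1,7,0.2,0,-0.2,0, 1,3.1,10,0.2,0,-0.2,0, 1,3.1,11.2,0.2,0,-0.2,0, 1,3.1,11.2,0.2,0,-0.2,0, 1,3.1,11.2,0.2,0,-0.2,0, 0,3.1,11.2,0.2,0,-0.2,0, 0,3.1,11.2,0.2,0,-0.2,0, 0,3.1,11.2,0.2,0,-0.2,0, 0,3.1,11.2,0.2,0,-0.2,0, 0,3.1,11.2,0.2,0,-0.2,0]';python3 -m inch '[0,0,0,0,0,0,0, 0,0,0,0,0,0,0]'; python3 -m inch '[0,0,-1,0,0,0,0, 0,0,-3,0,0,0,0, 0,0,-5,0,0,0,0, 0,0,-5,0,0,0,0,0,0,-5,0,0,0,0]'
python3 - <<'E'
from h import *
d=grab('side','s6.png'); big('s6.png',180,120,380,270,4,'s6b.png');grab('wrist','w10.png')
print(ctrl.read_state()['eef_pos'])
E
```

```text
clock: 11.2
eef_pos: [539.3, 95.4, 7.1]
tool_rot: [-1.57, 0.0, -1.996]
force: [-1.8, 0.2, 6.3]
width: 24.9
clock: 11.4
eef_pos: [539.4, 95.4, 7.1]
tool_rot: [-1.57, 0.0, -1.996]
force: [-1.1, -0.2, 5.9]
width: 25.0
clock: 11.9
eef_pos: [539.3, 95.1, 56.5]
tool_rot: [-1.57, 0.0, -1.996]
force: [-1.4, -0.6, -3.5]
width: 25.0
[538.44552401  94.9365685   55.5016058 ]
```

View pics/s6b.png

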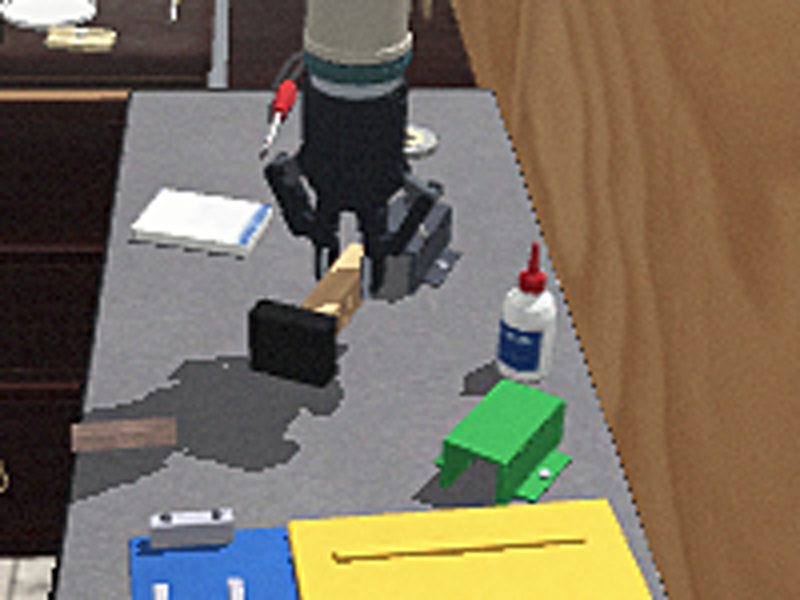

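View pics/w10.png

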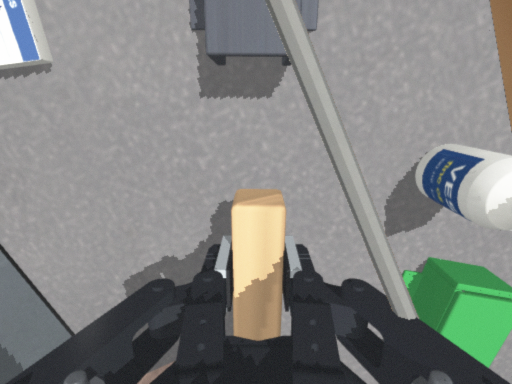

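Run:
```python
from h import *
d=load('s6'); yaw=-1.994
t=np.array([538.6,95.0]);u=np.array([np.cos(yaw),np.sin(yaw)]);n=np.array([-u[1],u[0]])
F=t+120.8*u
for s in (-30,30):
    for z in (49,99):
        print(s,z,(np.array(proj(d,[*(F+s*n),z]))-[180,120])*4)
```

```text
-30 49 [242.84362655 370.46493404]
-30 99 [242.37492333 310.8321589 ]
30 49 [321.49919677 389.8487639 ]
30 99 [322.98316555 329.635566  ]
```

```bash
cat >> h.py <<'E'
LO=np.array([557.5,-268.7]);LY=-1.491
def lw(x,y,z):
    c,s=np.cos(LY),np.sin(LY); return [LO[0]+c*x-s*y, LO[1]+s*x+c*y, z]
def wl(p):
    c,s=np.cos(LY),np.sin(LY); v=np.array(p[:2])-LO; return np.array([c*v[0]+s*v[1],-s*v[0]+c*v[1],p[2]]).round(1)
E
python3 - <<'E'
from h import *
delta(lw(-255,-25,55),LY)
E
```

```text
t 12.0 at [538.4  94.9  55.5] [-1.572e+00 -1.000e-03 -1.996e+00] w 25.1 F [-0.1 -0.1 -4. ]
shift cm [11.23  0.06  2.21] turn [  0.08 -28.93   0.04]
```

```bash
python3 -m inch '[0,11.2,0,2.2,0,-28.9,0, 0,11.2,0,2.2,0,-28.9,0, 0,11.2,0,2.2,0,-28.9,0, 0,11.2,0,2.2,0,-28.9,0, 0,11.2,2,2.2,0,-28.9,0, 0,11.2,4.2,2.2,0,-28.9,0, 0,11.2,4.2,2.2,0,-28.9,0, 0,11.2,4.2,2.2,0,-28.9,0]'
python3 - <<'E'
from h import *
d=grab('side','s7.png'); big('s7.png',180,160,380,340,4/1.2,'s7b.png')
s=ctrl.read_state();print(s['eef_pos'],s['tool_rot'],wl(s['eef_pos']))
t=np.array(s['eef_pos'][:2]);yaw=s['tool_rot'][2];u=np.array([np.cos(yaw),np.sin(yaw)]);n=np.array([-u[1],u[0]]);F=t+120.8*u
for q in (-30,30):
    for z in (s['eef_pos'][2]-7,s['eef_pos'][2]+43):
        print(q,z,(np.array(proj(d,[*(F+q*n),z]))-[180,160])*4/1.2)
E
```

```text
clock: 12.8
eef_pos: [512.1, -15.8, 13.6]
tool_rot: [-1.573, 0.0, -1.491]
force: [0.2, 0.7, -3.6]
width: 25.0
[512.87619724 -15.67485335  14.29231041] [-1.57143654e+00  1.93777043e-04 -1.49114732e+00] [-255.8  -24.3   14.3]
-30 7.292310414897695 [242.78906108 318.186818  ]
-30 57.2923104148977 [243.44582896 267.5765213 ]
30 7.292310414897695 [318.93238198 313.10808808]
30 57.2923104148977 [321.61397096 262.7096811 ]
```

View pics/s7b.png

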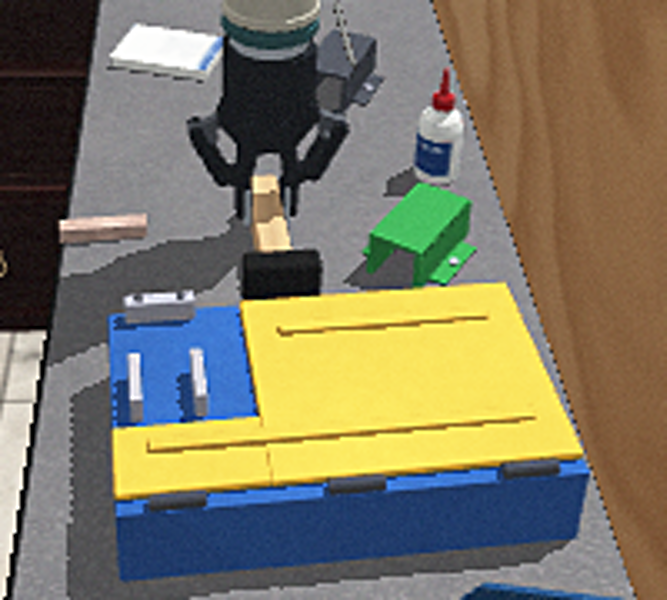

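```bash
python3 -m inch '[0,0,0.3,0,0,0,0, 0,2,0.3,0,0,0,0, 0,4,0.3,0,0,0,0, 0,6,0.3,0,0,0,0, 0,6.7,0.3,0,0,0,0, 0,6.7,0.3,0,0,0,0, 0,6.7,0.3,0,0,0,0]'
python3 - <<'E'
from h import *
d=grab('side','s8.png'); big('s8.png',180,160,380,340,4/1.2,'s8b.png')
s=ctrl.read_state();print(wl(s['eef_pos']),s['force'])
E
```

```text
clock: 13.55
eef_pos: [518.6, -81.5, 11.6]
tool_rot: [-1.57, 0.001, -1.491]
force: [0.5, 0.3, -4.1]
width: 24.9
[-190.1  -23.9   11.6] [ 0.25679684  0.72759703 -3.1093512 ]
```

View pics/s8b.png

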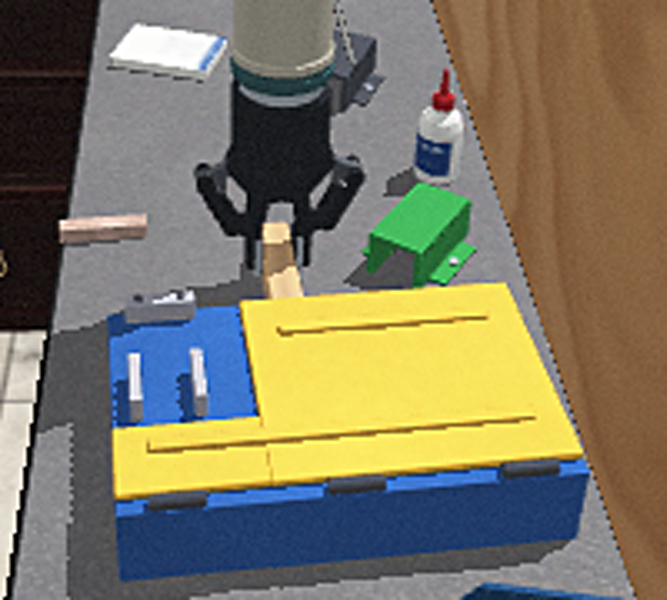

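```bash
python3 -m inch '[0,0,-0.6,0,0,0,0, 0,0.1,-1.2,0,0,0,0, 0,0.1,-2.2,0,0,0,0, 0,0.1,-3.3,0,0,0,0, 0,0.2,-4.4,0,0,0,0, 0,0.3,-5.5,0,0,0,0, 0,0.3,-6.4,0,0,0,0, 0,0.3,-6.4,0,0,0,0]'
python3 - <<'E'
from h import *
d=grab('side','s9.png'); big('s9.png',180,130,380,340,4/1.4,'s9b.png')
s=ctrl.read_state();print(wl(s['eef_pos']),s['force'],s['torque'])
E
```

```text
clock: 14.4
eef_pos: [519.2, -85.7, 76.8]
tool_rot: [-1.569, -0.0, -1.492]
force: [0.6, 1.6, -5.3]
width: 24.9
[-185.7  -23.8   76.1] [-0.21881327  1.42956626 -4.32092506] [0.56940039 0.02742737 0.05244312]
```

View pics/s9b.png

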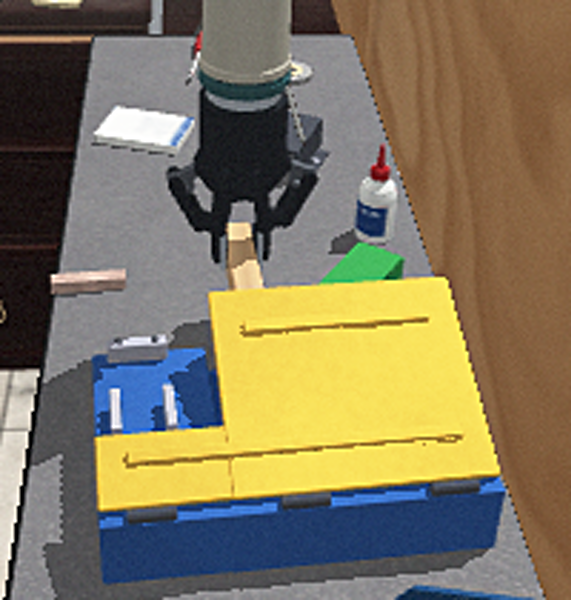

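```bash
cat >> h.py <<'E'
def theta(d,u,v,y=-62):
    best=[]
    for th in np.arange(0,1.7,.005):
        X=lw(88-176*np.cos(th)-3*np.sin(th),y,63+176*np.sin(th)-3*np.cos(th)*-1); q=proj(d,X); best.append((np.hypot(q[0]-u,q[1]-v),th))
    return min(best)
E
python3 - <<'E'
from h import *
d=load('s9'); s=4/1.4
print(theta(d,209/s+180,292/s+130),theta(d,448/s+180,277/s+130,137))
E
```

```text
(np.float64(0.4449848705538131), np.float64(0.355)) (np.float64(0.24551714380049702), np.float64(0.36))
```

```bash
python3 -m inch '[0,0.8,-1.3,0,0,0,0, 0,1.6,-2.6,0,0,0,0, 0,2.6,-3.8,0,0,0,0, 0,3.6,-4.9,0,0,0,0, 0,4.7,-5.9,0,0,0,0, 0,5.8,-6.9,0,0,0,0, 0,7,-7.7,0,0,0,0, 0,8.1,-8.4,0,0,0,0, 0,8.1,-8.4,0,0,0,0]'
python3 - <<'E'
from h import *
d=grab('side','s10.png'); big('s10.png',180,130,380,340,4/1.4,'s10b.png')
s=ctrl.read_state();print(wl(s['eef_pos']),s['force'],s['torque'])
E
```

```text
clock: 15.35
eef_pos: [525.4, -169.3, 160.1]
tool_rot: [-1.569, -0.002, -1.495]
force: [0.3, 0.6, -3.4]
width: 24.7
[-103.3  -24.2  159.6] [ 0.07911684  1.20334494 -4.48933817] [ 0.53562949 -0.02220324  0.0526524 ]
```

View pics/s10b.png

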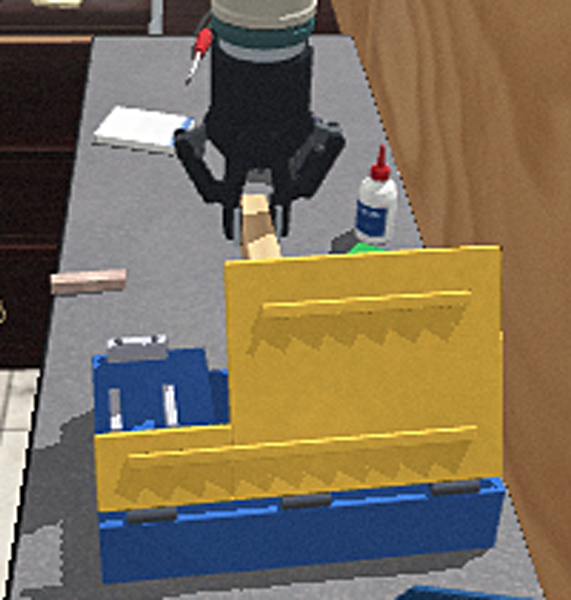

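```bash
python3 -m inch '[0,1.1,-0.5,0,0,0,0, 0,2.2,-0.9,0,0,0,0, 0,3.3,-0.9,0,0,0,0, 0,4.4,-0.8,0,0,0,0, 0,5.2,-0.4,0,0,0,0, 0,6.0,0,0,0,0,0, 0,6.3,0.4,0,0,0,0, 0,6.5,0.8,0,0,0,0, 0,6.5,0.8,0,0,0,0]'
python3 - <<'E'
from h import *
d=grab('side','s11.png'); big('s11.png',180,130,380,340,4/1.4,'s11b.png')
s=ctrl.read_state();print(wl(s['eef_pos']),s['force'],s['torque'])
E
```

```text
clock: 16.3
eef_pos: [529.6, -231.0, 150.4]
tool_rot: [-1.572, 0.001, -1.491]
force: [0.2, 1.2, -3.0]
width: 25.0
[-40.1 -24.7 150.7] [-0.1849566   0.40060638 -3.46280126] [0.44165812 0.16818577 0.02236139]
```

View pics/s11b.png

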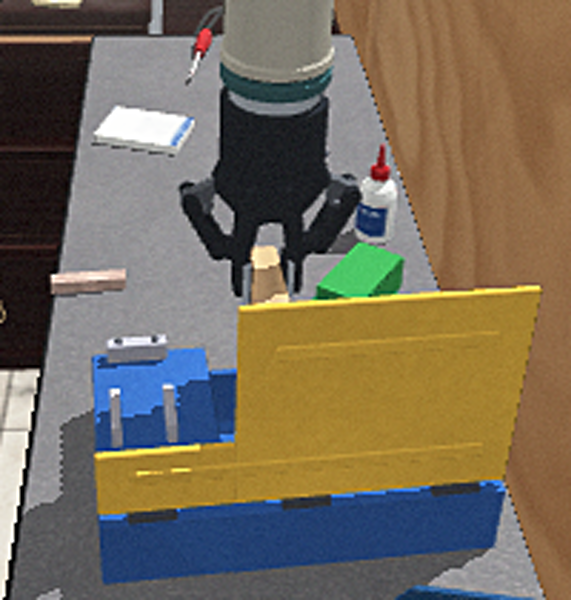

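```bash
python3 -m inch '[0,0.2,0.5,0,0,0,0, 0,0.2,1.5,0,0,0,0, 0,0.2,2.7,0,0,0,0, 0,0.2,4.1,0,0,0,0, 0,0.2,5.4,0,0,0,0, 0,0.2,5.4,0,0,0,0]'
python3 - <<'E'
from h import *
d=grab('side','s12.png'); big('s12.png',180,130,380,340,4/1.4,'s12b.png'); grab('wrist','w12.png')
s=ctrl.read_state();print(wl(s['eef_pos']),s['force'],s['torque'])
E
```

```text
clock: 16.95
eef_pos: [528.7, -232.3, 94.7]
tool_rot: [-1.575, 0.002, -1.491]
force: [-1.1, 2.4, -4.6]
width: 24.6
[-38.2 -25.   96.4] [-0.83480548  1.76064507 -3.58609642] [ 0.64615212  0.15155064 -0.04201427]
```

View pics/s12b.png

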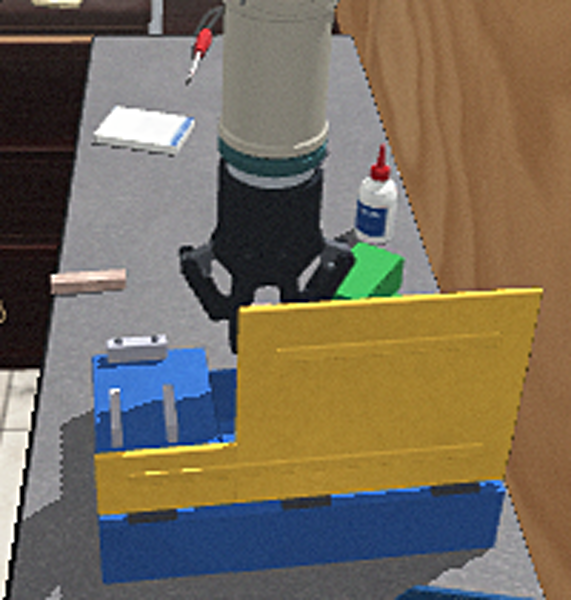

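View pics/w12.png

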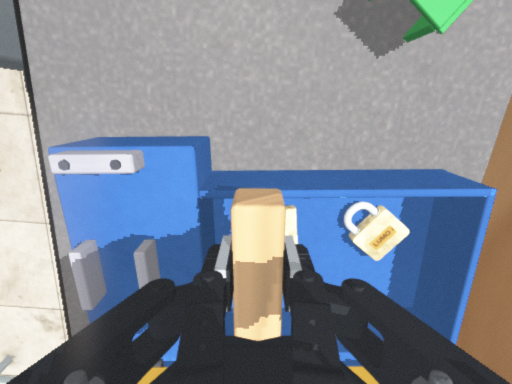

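Run:
```python
from h import *
d=load('s12'); s=4/1.4
print(theta(d,240/s+180,308/s+130),theta(d,541/s+180,289/s+130,137))
big('w12.png',40,130,240,310,4/1.2,'w12b.png')
```

```text
(np.float64(0.8034633186903818), np.float64(1.58)) (np.float64(0.45042507172864565), np.float64(1.57))
```

View pics/w12b.png

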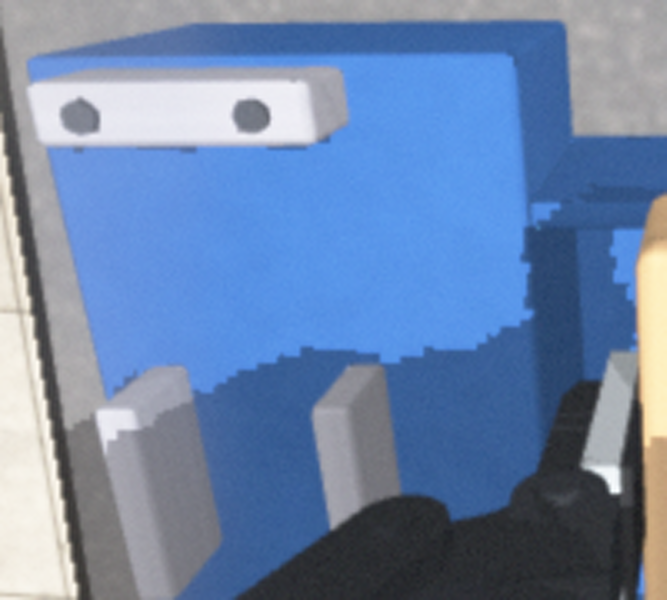

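Run:
```python
from h import *
d=load('w12'); s=4/1.2
f=lambda u,v,z: wl(ray(d,u/s+40,v/s+130,z))
print('heel',f(45,146,78),f(305,144,78),'outer',f(28,84,78),f(302,80,78))
print('cheekL',f(97,410,80),f(137,408,80),'R',f(313,409,80),f(350,406,80))
print('deck corners',f(28,58,60),f(515,53,60))
# prop tail top: TCP z96.4 -> bottom 89.3, top 119.3
print('tail', wl(ray(d,235,205,119)),wl(ray(d,285,205,119)))
s=ctrl.read_state(); print(wl(s['eef_pos']),s['tool_rot'])
```

```text
heel [ -77.8 -146.7   78. ] [ -78.2 -100.    78. ] outer [ -89.  -147.1   78. ] [-89.7 -98.9  78. ]
cheekL [ -25.5 -146.9   80. ] [ -26. -139.   80.] R [ -25.8 -104.8   80. ] [-26.5 -97.5  80. ]
deck corners [ -90.8 -159.6   60. ] [-91.8 -65.3  60. ]
tail [-73.1 -35.  119. ] [-73.1 -11.9 119. ]
[-38.2 -25.   96.4] [-1.57294628e+00  1.38503856e-03 -1.49148735e+00]
```

```bash
python3 -m inch '[0,0.1,0,-1.5,0,0,0, 0,0.1,0,-3,0,0,0, 0,0.1,0,-4.5,0,0,0, 0,0.1,0,-6,0,0,0, 0,0.1,0,-7.5,0,0,0, 0,0.1,0,-9,0,0,0, 0,0.1,0,-9.85,0,0,0, 0,0.1,0,-9.85,0,0,0, 0,0.1,0,-9.85,0,0,0]'
python3 - <<'E'
from h import *
d=grab('side','s13.png'); big('s13.png',180,130,380,340,4/1.4,'s13b.png'); grab('wrist','w13.png')
s=ctrl.read_state();print(wl(s['eef_pos']),s['force'],s['torque'])
E
```

```text
clock: 17.95
eef_pos: [431.8, -241.9, 97.5]
tool_rot: [-1.572, 0.0, -1.493]
force: [-2.2, 2.8, -1.7]
width: 24.8
[ -36.7 -122.9   97.3] [-2.00383694  3.5063164  -2.16320055] [ 0.64861876  0.39264867 -0.15270739]
```

View pics/s13b.png

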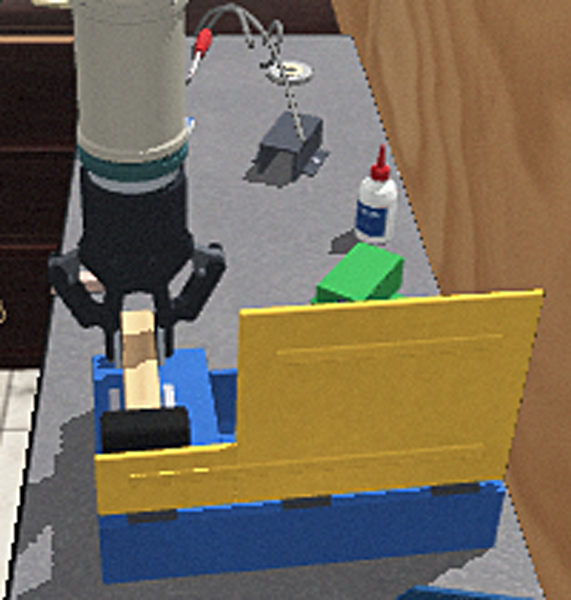

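View pics/w13.png

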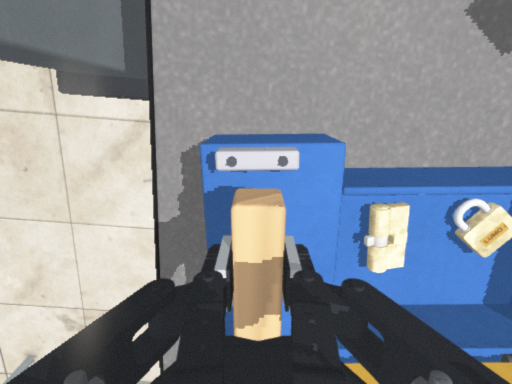

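Run:
```python
from h import *
d=load('w13'); f=lambda u,v,z: wl(ray(d,u,v,z))
print('heel',f(216,171,78),f(299,169,78))
print('tail',f(235,206,120),f(285,206,120)); print('mid',f(233,320,120),f(281,320,120))
d=load('s13');s=4/1.4;g=lambda u,v,z: wl(ray(d,u/s+180,v/s+130,z))
print('head top front',g(102,418,140),g(188,413,140), 'rear', g(107,412,140))
st=ctrl.read_state(); print(wl(st['eef_pos']))
print(theta(d,240/s+180,310/s+130),theta(d,541/s+180,290/s+130,137))
```

```text
heel [ -77.5 -147.2   78. ] [-78.6 -97.3  78. ]
tail [ -70.7 -132.7  120. ] [ -70.7 -109.4  120. ]
mid [  -5.3 -135.5  120. ] [  -5.3 -109.6  120. ]
head top front [  70.8 -150.2  140. ] [ 72.  -91.9 140. ] rear [  65.4 -146.7  140. ]
[ -36.7 -122.9   97.3]
(np.float64(0.661076623299869), np.float64(1.59)) (np.float64(0.6245352843943848), np.float64(1.575))
```

```bash
python3 -m inch '[0,0,0.7,0.05,0,0,0, 0,0,1.4,0.05,0,0,0, 0,0,2.1,0.05,0,0,0, 0,0,2.7,0.05,0,0,0, 0,0,2.7,0.05,0,0,0, 0,0,2.7,0.05,0,0,0]'
python3 - <<'E'
from h import *
d=grab('side','s14.png'); big('s14.png',180,180,380,340,4,'s14b.png'); grab('wrist','w14.png')
s=ctrl.read_state();print(wl(s['eef_pos']),s['force'],s['torque'])
E
```

```text
clock: 18.65
eef_pos: [433.7, -240.4, 69.3]
tool_rot: [-1.57, 0.002, -1.489]
force: [0.1, 6.3, -5.5]
width: 24.7
[ -38.  -121.2   69.3] [ 2.1946852   5.56488267 -5.78537389] [ 1.38004442 -0.15787209  0.25897309]
```

View pics/s14b.png

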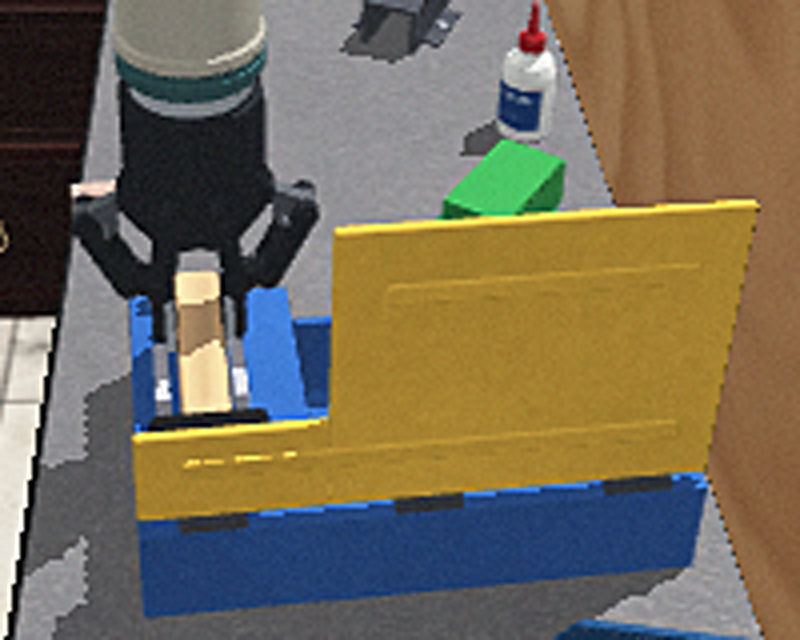

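View pics/w14.png

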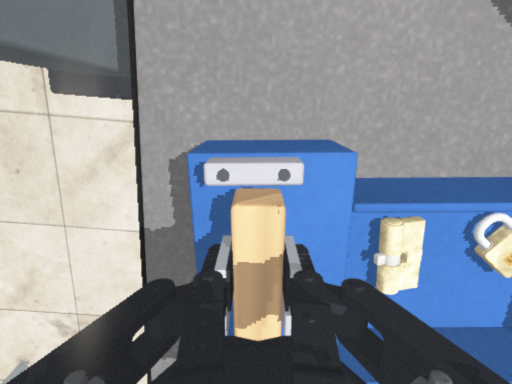

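```bash
python3 -m inch '[0,0,0.15,0,0,0,0, 0,0,0.3,0,0,0,0, 0,0,0.3,0,0,0,0]'
python3 - <<'E'
from h import *
d=grab('wrist','w15.png');f=lambda u,v,z: wl(ray(d,u,v,z))
big('w15.png',180,140,380,300,4,'w15b.png')
s=ctrl.read_state();print(wl(s['eef_pos']),s['force'],s['torque'])
E
```

```text
clock: 19.05
eef_pos: [434.1, -240.4, 67.2]
tool_rot: [-1.569, 0.001, -1.489]
force: [0.4, 8.1, 3.6]
width: 24.7
[ -38.1 -120.8   67.2] [-0.41011803  8.28922514  2.54142347] [1.13550413 0.15719908 0.03642152]
```

View pics/w15b.png

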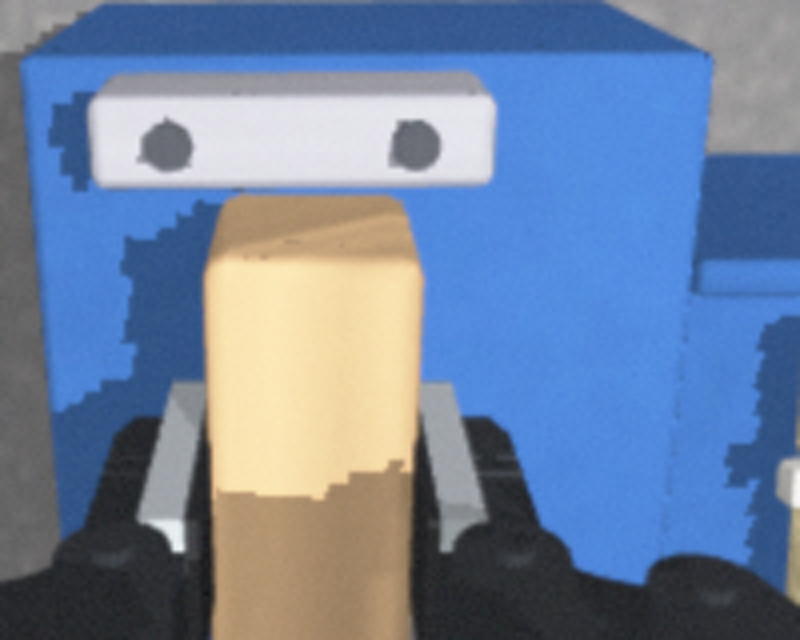

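```bash
python3 -m inch '[0,-0.2,0,0,0,0,0, 0,-0.4,0,0,0,0,0, 0,-0.4,0,0,0,0,0]'
python3 - <<'E'
from h import *
d=grab('side','s16.png'); big('s16.png',180,180,380,340,4,'s16b.png')
s=ctrl.read_state();print(wl(s['eef_pos']),s['force'],s['torque'])
E
```

```text
clock: 19.4
eef_pos: [433.6, -238.8, 67.4]
tool_rot: [-1.569, -0.001, -1.491]
force: [1.9, 0.6, 0.2]
width: 24.9
[ -39.8 -121.2   67.4] [ 2.35422735  0.05966154 -0.50226884] [-0.20990037 -0.40925705  0.39098808]
```

View pics/s16b.png

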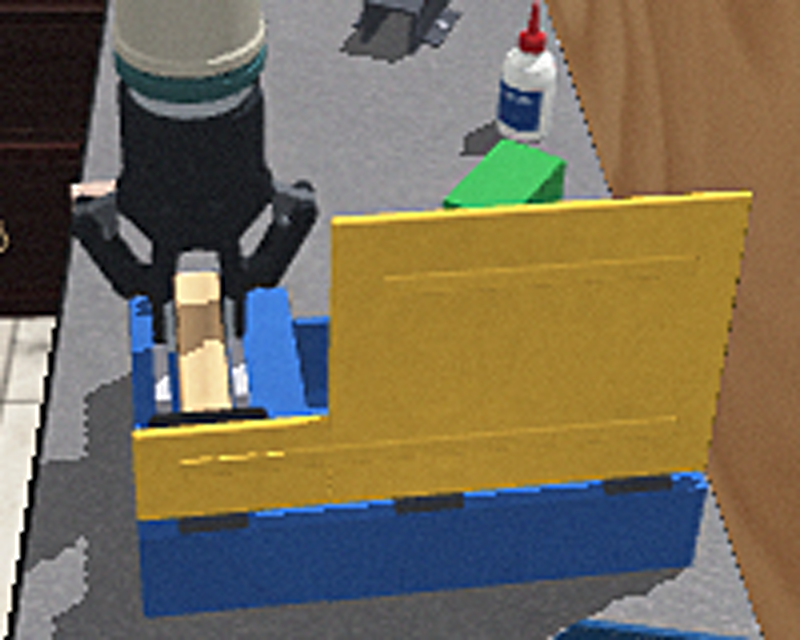

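```bash
python3 -m inch '[0.7,0,0,0,0,0,0, 0.7,0,0,0,0,0,0, 0.7,0,0,0,0,0,0, 0.7,0,0,0,0,0,0, 0.7,0,-1,0,0,0,0, 0.7,0,-4,0,0,0,0, 0.7,0,-8,0,0,0,0, 0.7,0,-12,0,0,0,0, 0.7,0,-12,0,0,0,0, 0.7,0,-12,0,0,0,0]'
python3 - <<'E'
from h import *
d=grab('side','s17.png'); big('s17.png',180,180,380,340,4,'s17b.png');grab('wrist','w17.png')
s=ctrl.read_state();print(wl(s['eef_pos']),s['force'],s['width'])
E
```

```text
clock: 20.45
eef_pos: [432.6, -238.5, 188.7]
tool_rot: [-1.569, -0.002, -1.492]
force: [-0.2, 0.5, -0.8]
width: 60.1
[ -40.7 -123.2  186.9] [-0.43908039 -0.10888395 -0.3432689 ] 59.59725659123768
```

View pics/s17b.png

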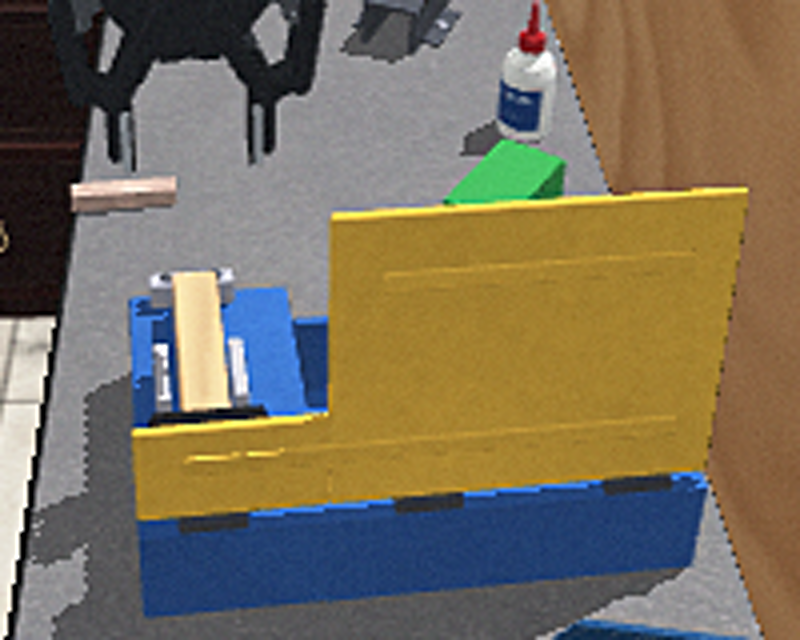

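View pics/w17.png

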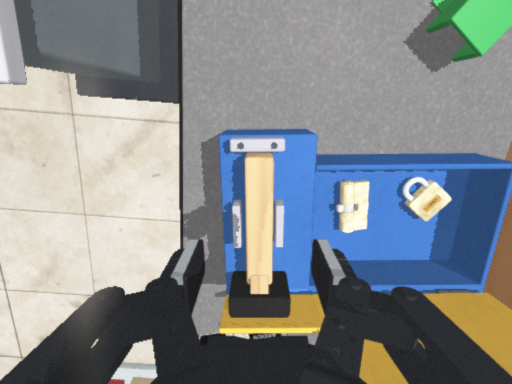

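Run:
```python
from h import *
d=grab('wrist','w18.png'); big('w18.png',310,150,470,270,5,'w18b.png')
im=cv2.imread('pics/w18.png')
hsv=cv2.cvtColor(im,cv2.COLOR_BGR2HSV)
m=cv2.inRange(hsv,(15,25,120),(40,255,255)); m[:, :330]=0;m[:160]=0;m[245:]=0
c,_=cv2.findContours(m,cv2.RETR_EXTERNAL,cv2.CHAIN_APPROX_NONE)
for k in c:
    if cv2.contourArea(k)>100: print(cv2.contourArea(k),cv2.minAreaRect(k))
```

```text
953.0 ((428.9976501464844, 201.0689239501953), (30.119478225708008, 37.624977111816406), 46.97492980957031)
911.0 ((354.11541748046875, 206.46043395996094), (27.5601806640625, 51.57894515991211), 1.6365771293640137)
```

View pics/w18b.png

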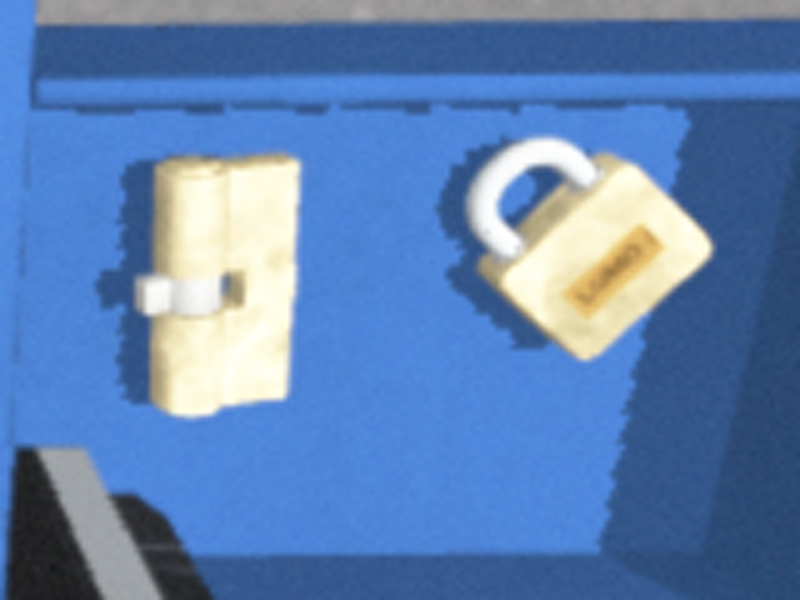

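Run:
```python
from h import *
d=load('w18'); f=lambda u,v,z: wl(ray(d,u/5+310,v/5+150,z))
P=dict(tl=(154,160),tr=(298,157),br=(288,400),bl=(150,412)); W={k:f(*v,15) for k,v in P.items()}; print(W)
W={k:w[:2] for k,w in W.items()}
c=sum(W.values())/4; ax=(W['bl']+W['br']-W['tl']-W['tr'])/2; print('c',c,'len',np.linalg.norm(ax),'ang in locker',np.arctan2(ax[1],ax[0]),'width',np.linalg.norm((W['tr']+W['br']-W['tl']-W['bl'])/2))
print('padlock',f(480,260,15),f(710,245,15),f(470,200,15)); print('cam', f(137,295,15),f(245,290,15))
print('floor wall', f(18,300,6), f(22,300,60))
s=ctrl.read_state(); print(wl(s['eef_pos']),s['tool_rot'])
L=load('side0')
```

```text
{'tl': array([-32.3, -24.8,  15. ]), 'tr': array([-33. ,   8.9,  15. ]), 'br': array([29.6, 14.2, 15. ]), 'bl': array([ 32.8, -19.8,  15. ])}
c [-0.725 -5.375] len 64.05735711063951 ang in locker 0.08048356004885567 width 33.90612039145735
padlock [-7.4 55.8 15. ] [-11.2 110.3  15. ] [-22.4  51.   15. ]
cam [  1.6 -25.8  15. ] [ 0.3  0.2 15. ]
floor wall [  6.4 -52.6   6. ] [-14.6 -63.4  60. ]
[ -40.9 -123.3  186.5] [-1.57285552e+00  1.06374825e-03 -1.49159277e+00]
```

Run:
```python
from h import *
delta(lw(-17.6,-6.8,100),LY+0.08)
```

```text
t 20.6 at [ 431.4 -237.8  186.5] [-1.573e+00  1.000e-03 -1.492e+00] w 59.7 F [-0.2 -1.   0.2]
shift cm [ 2.33  8.62 11.67] turn [ 0.12 -4.62 -0.07]
```

```bash
python3 -m inch '[0.75,0,0,4,0,-4.6,0, 0.75,1,0,8,0,-4.6,0, 0.75,2.3,0,11.7,0,-4.6,0, 0.75,2.3,1,11.7,0,-4.6,0, 0.75,2.3,4,11.7,0,-4.6,0, 0.75,2.3,8.6,11.7,0,-4.6,0, 0.75,2.3,8.6,11.7,0,-4.6,0, 0.75,2.3,8.6,11.7,0,-4.6,0]'
python3 - <<'E'
from h import *
d=grab('wrist','w19.png')
delta(lw(-17.6,-6.8,8),LY+0.08)
E
```

```text
clock: 21.4
eef_pos: [549.6, -251.0, 100.4]
tool_rot: [-1.574, 0.002, -1.411]
force: [0.1, -0.1, 0.3]
width: 64.1
t 21.45 at [ 551.1 -251.4  102. ] [-1.57   0.    -1.411] w 64.2 F [-1.1  0.7  1.4]
shift cm [ 0.01  9.4  -0.19] turn [-0.02  0.01 -0.02]
```

View pics/w19.png

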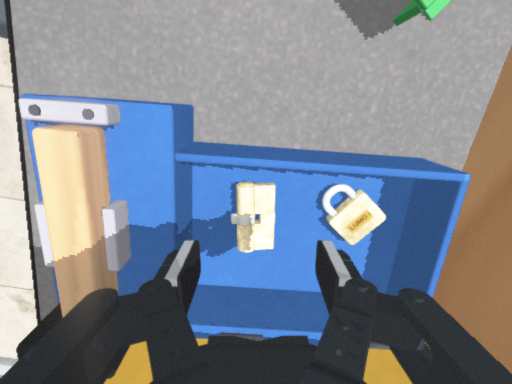

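```bash
python3 -m inch '[0.62,0,0,-0.15,0,0,0, 0.62,0,2,-0.15,0,0,0, 0.62,0,4,-0.15,0,0,0, 0.62,0,6,-0.15,0,0,0, 0.62,0,8,-0.15,0,0,0, 0.62,0,9.2,-0.15,0,0,0, 0.62,0,9.2,-0.15,0,0,0, 0.62,0,9.2,-0.15,0,0,0]'
python3 - <<'E'
from h import *
d=grab('wrist','w20.png')
delta(lw(-17.6,-6.8,8),LY+0.08)
E
```

```text
clock: 22.25
eef_pos: [550.1, -252.2, 10.5]
tool_rot: [-1.569, -0.001, -1.411]
force: [1.2, -0.1, 0.4]
width: 53.2
t 22.3 at [ 550.4 -252.2   10.7] [-1.569e+00 -1.000e-03 -1.411e+00] w 53.0 F [-0.8  0.3 -0.8]
shift cm [-0.07  0.27 -0.1 ] turn [-0.11 -0.02  0.06]
```

View pics/w20.png

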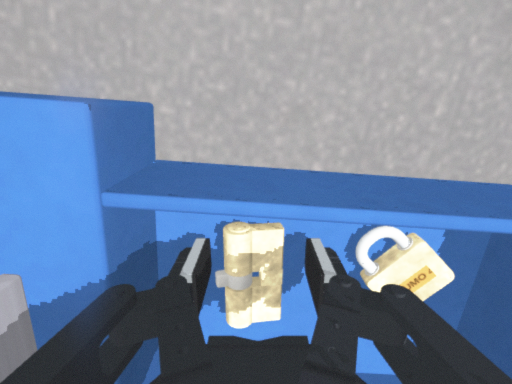

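```bash
python3 -m inch '[0.62,0,0.2,-0.15,0,0,0, 0.62,0,0.2,-0.15,0,0,0, 0,0,0.2,-0.15,0,0,0, 0,0,0.2,-0.15,0,0,0, 0,0,0.2,-0.15,0,0,0, 0,0,0.2,-0.15,0,0,0, 0,0,0.2,-0.15,0,0,0]'; python3 -m inch '[0,0,-0.5,0,0,0,0, 0,0,-1.5,0,0,0,0, 0,0,-2.5,0,0,0,0, 0,0,-2.5,0,0,0,0]'
python3 - <<'E'
from h import *
d=grab('wrist','w21.png')
delta(lw(-17.6,-6.8,8),LY+0.08)
E
```

```text
clock: 23.0
eef_pos: [547.7, -252.3, 8.0]
tool_rot: [-1.571, -0.0, -1.411]
force: [-1.7, -0.2, 4.7]
width: 30.7
clock: 23.4
eef_pos: [549.1, -252.5, 34.1]
tool_rot: [-1.568, -0.001, -1.411]
force: [0.2, 0.2, -1.6]
width: 30.9
t 23.45 at [ 548.5 -252.5   33.4] [-1.569e+00 -1.000e-03 -1.411e+00] w 30.9 F [ 0.5 -0.5 -0.3]
shift cm [-0.06  2.54  0.08] turn [-0.1  -0.03  0.05]
```

View pics/w21.png

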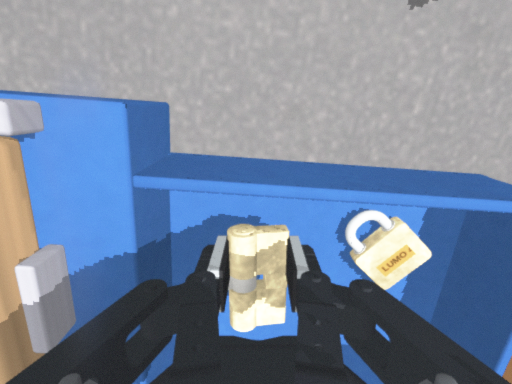

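```bash
python3 -m inch '[0,0,-3,0,0,0,0, 0,0,-6,0,0,0,0, 0,0,-10,0,0,0,0, 0,0,-14,0,0,0,0, 0,0,-14,0,0,0,0]'
python3 - <<'E'
from h import *
big('w3.png',150,75,245,145,8,'w3b.png');big('w2.png',50,60,165,150,6.5,'w2c.png')
E
```

```text
clock: 23.95
eef_pos: [551.5, -252.9, 177.7]
tool_rot: [-1.562, -0.005, -1.411]
force: [0.9, -0.9, -2.0]
width: 30.6
```

View pics/w3b.png

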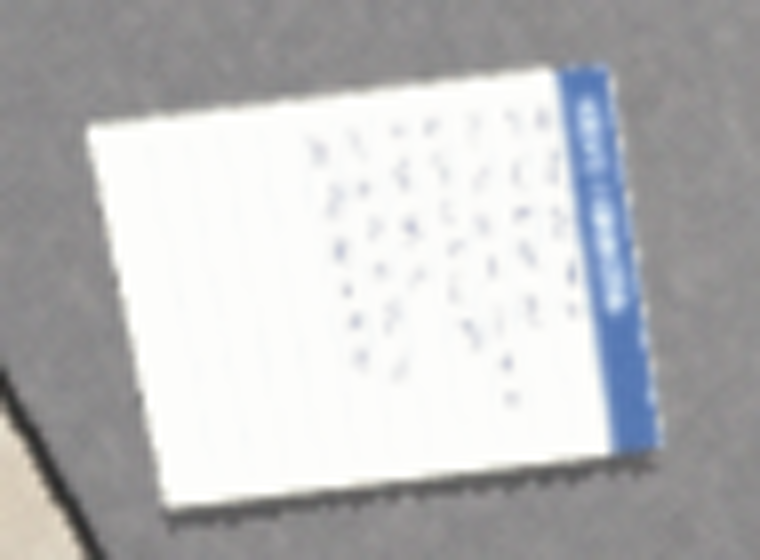

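View pics/w2c.png

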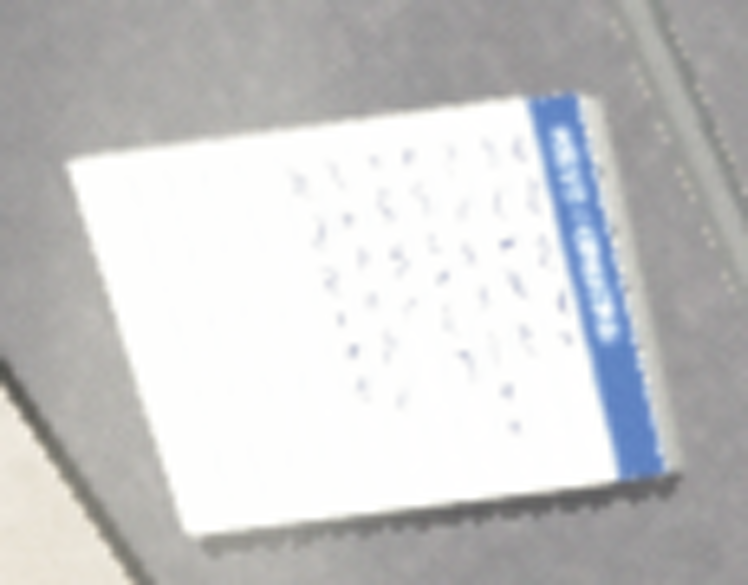

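Run:
```python
from h import *
for n,s,o,P in (('w3',8,(150,75),[(88,128),(608,65),(658,450),(168,505)]),('w2',6.5,(50,60),[(68,160),(580,93),(663,470),(190,535)])):
    d=load(n); W=np.array([ray(d,u/s+o[0],v/s+o[1],11)[:2] for u,v in P]); print(W.round(1).tolist(),W.mean(0).round(1),[np.linalg.norm(W[i]-W[i-1]).round(1) for i in range(4)], np.arctan2(*(W[1]-W[0])[::-1]))
s=ctrl.read_state(); print(s['eef_pos'],s['tool_rot'],s['qpos'].round(2))
d=grab('side','s22.png')
```

```text
[[385.6, 347.6], [485.6, 315.2], [461.8, 243.6], [362.9, 276.1]] [424.  295.6] [np.float64(75.0), np.float64(105.2), np.float64(75.4), np.float64(104.0)] -0.31373483111398004
[[384.7, 348.3], [485.2, 315.7], [461.4, 245.4], [362.1, 276.1]] [423.4 296.3] [np.float64(75.6), np.float64(105.6), np.float64(74.2), np.float64(104.0)] -0.3136440706271159
[ 551.47953674 -252.87929953  177.72820621] [-1.56181133 -0.0049792  -1.41147866] [ 0.71  0.67 -0.53  1.7   0.42  0.88  0.16]
```

View pics/s22.png

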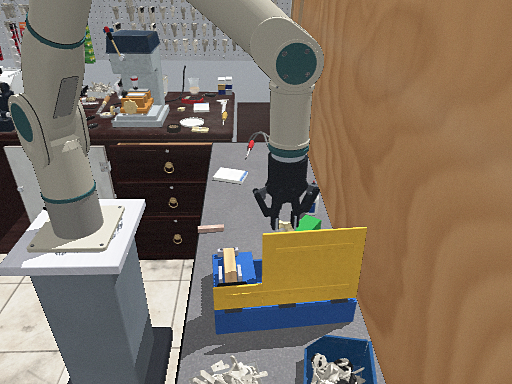

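Run:
```python
from h import *
delta([407.8,299.3,130],-0.314)
```

```text
t 24.0 at [ 549.6 -252.7  175. ] [-1.566 -0.003 -1.412] w 31.1 F [-0.1 -0.3 -0.6]
shift cm [-56.76   4.3   -5.27] turn [ -0.15 -62.88   0.3 ]
```

```bash
python3 -m inch '[0,-4,0,-0.4,0,-5,0, 0,-8.5,0,-0.8,0,-10,0, 0,-13,0,-1.2,0,-15,0, 0,-17.5,0,-1.6,0,-20,0, 0,-22,0,-2,0,-25,0, 0,-26.5,0,-2.5,0,-30,0, 0,-31,1,-2.9,0,-35,0, 0,-35.5,2,-3.3,0,-40,0, 0,-40,3,-3.7,0,-45,0, 0,-44.5,4,-4.1,0,-50,0, 0,-49,4.3,-4.5,0,-55,0, 0,-52,4.3,-5,0,-59,0]'
python3 - <<'E'
from h import *
delta([407.8,299.3,130],-0.314)
E
```

```text
clock: 25.2
eef_pos: [413.6, 256.2, 127.8]
tool_rot: [-1.571, 0.003, -0.375]
force: [-0.5, -0.9, -2.1]
width: 31.0
t 25.2 at [413.6 256.2 127.8] [-1.571  0.003 -0.375] w 31.0 F [-0.5 -0.9 -2.1]
shift cm [-2.12 -0.22  3.8 ] turn [ 0.02 -3.49 -0.18]
```

```bash
python3 -m inch '[0,-1,0,2,0,-3.5,0, 0,-2.1,0,3.8,0,-3.5,0, 0,-2.1,0,3.8,0,-3.5,0, 0,-2.1,0,3.8,0,-3.5,0]'
python3 - <<'E'
from h import *
delta([407.8,299.3,14],-0.314)
grab('wrist','w23.png')
E
```

```text
clock: 25.6
eef_pos: [409.6, 295.6, 128.1]
tool_rot: [-1.573, 0.001, -0.319]
force: [-0.4, -1.0, -2.9]
width: 30.9
t 25.6 at [409.6 295.6 128.1] [-1.573e+00  1.000e-03 -3.190e-01] w 30.9 F [-0.4 -1.  -2.9]
shift cm [-0.27 11.41  0.33] turn [ 0.15 -0.31 -0.08]
```

View pics/w23.png

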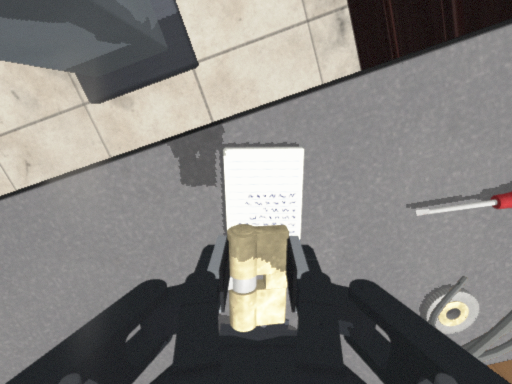

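Run:
```python
from h import *
d=load('w23'); a,b=ray(d,223,149,11)[:2],ray(d,304,147,11)[:2]; c,e=ray(d,227,237,11)[:2],ray(d,300,237,11)[:2]
print(a,b,np.linalg.norm(b-a),c,e,np.linalg.norm(e-c)); m=(a+b)/2; u=np.array([np.cos(-.314),np.sin(-.314)]); print('centre est', m+55.5*u, m+52.5*u)
```

```text
[363.28427307 276.75364735] [385.22854514 349.23488531] 75.73031713390542 [450.05758288 248.78015964] [473.69774049 320.6749327 ] 75.68167179286968
centre est [427.04277656 295.85222996] [424.1894594  296.77882652]
```

```bash
python3 -m inch '[0,-0.2,3,0.4,0,0,0, 0,-0.2,6,0.4,0,0,0, 0,-0.2,9,0.4,0,0,0, 0,-0.2,10.5,0.4,0,0,0, 0,-0.2,11.1,0.4,0,0,0, 0,-0.2,11.1,0.4,0,0,0, 0,-0.2,11.1,0.4,0,0,0]'; python3 -m inch '[0,0,0.1,0,0,0,0, 0,0,0.2,0,0,0,0, 0,0,0.2,0,0,0,0]'
```

```text
clock: 26.35
eef_pos: [410.4, 300.7, 18.9]
tool_rot: [-1.57, -0.0, -0.321]
force: [-0.2, 0.1, -1.7]
width: 30.5
clock: 26.65
eef_pos: [410.2, 300.9, 16.7]
tool_rot: [-1.57, -0.001, -0.321]
force: [0.2, -0.3, -1.6]
width: 31.1
```

Still carrying its weight; lower a bit more.

```bash
python3 -m inch '[0,0,0.1,0,0,0,0, 0,0,0.2,0,0,0,0, 0,0,0.2,0,0,0,0]'; python3 -m inch '[0,0,0.1,0,0,0,0, 0,0,0.2,0,0,0,0, 0,0,0.2,0,0,0,0]'
```

```text
clock: 26.95
eef_pos: [409.9, 300.8, 14.2]
tool_rot: [-1.571, 0.0, -0.32]
force: [-0.1, -0.2, -2.4]
width: 30.9
clock: 27.25
eef_pos: [409.9, 300.9, 13.4]
tool_rot: [-1.571, -0.001, -0.32]
force: [-2.1, -2.3, 11.7]
width: 30.8
```

Contact. Release and rise.

```bash
python3 -m inch '[0.65,0,-0.1,0,0,0,0, 0.65,0,-0.1,0,0,0,0, 0.65,0,-0.1,0,0,0,0, 0.65,0,-0.1,0,0,0,0, 0.65,0,-1,0,0,0,0, 0.65,0,-4,0,0,0,0, 0.65,0,-8,0,0,0,0, 0.65,0,-12,0,0,0,0, 0.65,-4,-16,0,0,0,0, 0.65,-8,-18,0,0,0,0, 0.65,-8,-18,0,0,0,0, 0.65,-8,-18,0,0,0,0]'
python3 - <<'E'
from h import *
grab('wrist','w24.png');grab('side','s24.png'); big('s24.png',180,130,380,340,4/1.4,'s24b.png'); print(ctrl.read_state()['force'])
E
```

```text
clock: 28.45
eef_pos: [333.6, 326.4, 193.5]
tool_rot: [-1.57, -0.002, -0.318]
force: [-0.4, -0.7, -0.2]
width: 55.8
[-0.54872275 -0.33299369 -0.67294423]
```

View pics/w24.png

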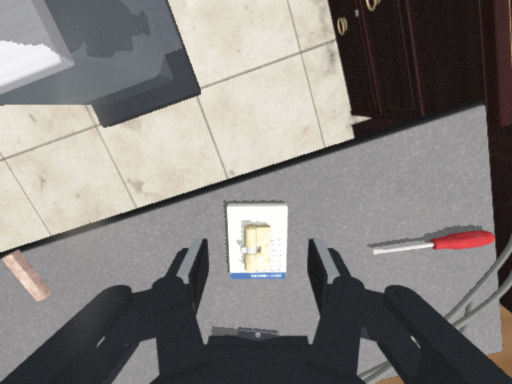

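View pics/s24b.png

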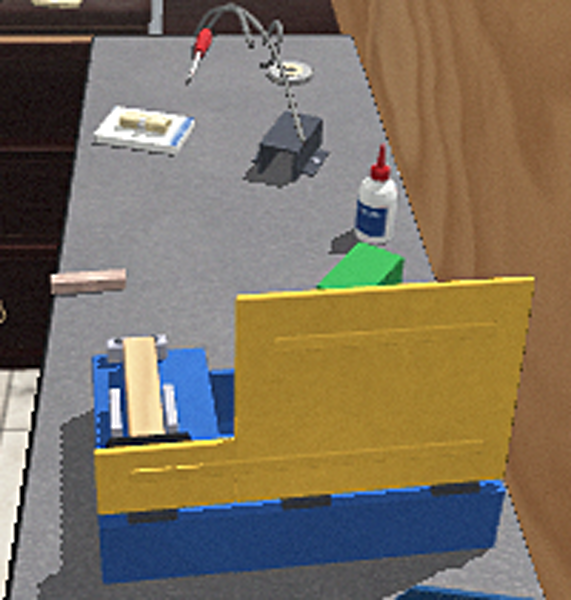

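Run:
```python
from h import *
d=load('w24');P=[(228,204),(287,204),(286,278),(230,278)]
W=np.mean([ray(d,u,v,11)[:2] for u,v in P],0);C=np.mean([ray(d,u,v,20)[:2] for u,v in ((246,226),(269,225),(269,271),(246,272))],0);print(W,C,np.linalg.norm(W-C))
s=load('s24');k=4/1.4;print(theta(s,237/k+180,296/k+130))
from cell import finish_job
print(finish_job())
```

```text
[423.96828335 297.51534586] [428.07683396 295.78383199] 4.458511899586062
(np.float64(0.6545292934043155), np.float64(1.5050000000000001))
the job is handed in; nothing more can be done
None
```

The job is done and handed in at about 28.5 s on the robot's clock. `finish_job` gives no verdict, so what follows rests on my own last checks.

- **Prop, first part:** I drew it straight out of the sleeve by its neck, laid it on the desk and let go. I then took it again by the tail.
- **Hatch:** I lifted it with the rubber head under the lip, slid the head across onto the strip and lowered the prop into the track. The last side view shows the prop in its track and the hatch up at about 1.505 rad, leaning on the prop as expected.
- **Brass cylinder:** I lifted it out of the left half of the compartment and laid it on the notepad. In the last wrist picture its middle is about 4.5 mm from the pad's middle, and it looks flat.
- **Other things:** I never touched the copper bar, screwdriver, bottle or green look-alike. The gripper passed about 10 mm from the padlock, which had not moved in the last wrist view of it. The force on the tool was about zero after the final release.

**Checks that disagreed:**
- The pad measured about 105 × 75 mm instead of 111 × 84 mm, in every wrist view. Its centre still came out within about 3 mm each time; a rough early side-view estimate was 7 mm off.
- The locker measured from the side and wrist cameras differed by about 2 mm, so I corrected the track position from the heel stop and cheeks.
- Two grey rods hang over the sleeve. One finger passed through the nearer one with no force reading, so I took both to be only visual.

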